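# Tip the knob tray out over the crate rim

### The arm

A 6-joint arm with a two-finger parallel gripper is mounted at the origin on a cart in front of the work surface, level with it; the furniture and walls round the work are solid. World frame = base frame: x ahead of the robot, y to its left, z up, the work surface at z = 0. Lengths are in m, angles in degrees, forces in N, time in s.
With the tool pointing down it reaches from about 0.3 to 0.75 m from the base axis. Payload 8.5 kg.
Tool frame: the origin (TCP) lies midway between the tips of the shut fingers; the grasp point (between the pads) lies 19 mm behind it (env.pinch_z is the z of the grasp point in the tool frame, in m); z points along the fingers, y is the line along which they close (so a half turn about z gives the same grasp; the last joint's range is limited). The gripper opens to 85 mm and grips with 20 to 120 N. Pads are 22 mm wide; open, the fingers measure 114 mm over their backs; the gripper's body (76 mm by 85 mm) begins 54 mm behind the grasp point. The pads swing forward as they close: fully open they stand 13 mm farther back than shut.
Start: joints at [54.471, 21.807, 74.336, -0, 83.858, -12.336], TCP at [0.217, 0.506, 0.231] pointing down, gripper open.
Joint ranges: [-178.18, 178.18], [-50.72, 133.34], [12.68, 142.11], [-81.47, 261.47], [9.98, 163.14], [-165.26, 165.26]. Speed limits (degrees/s): [136.94, 136.94, 180, 180, 180, 180].

### API

Orientations are given as a 3x3 rotation matrix whose columns are the frame's x, y, z axes.
In Python, from rig import env gives the robot as it stands.
- The arm moves only by the tool arm_command, never from a script. Its argument "deltas" is a list of rows, each an object of numbers: "rx", "ry", "rz": the turn, a rotation vector about the tool's x, y, z in rad; "dx", "dy", "dz": the shift along the tool's x, y, z in m; "fingers": the finger opening in m, from 0 to 0.0854. In form: [{"rx": .., "ry": .., "rz": .., "dx": .., "dy": .., "dz": .., "fingers": ..}, ...]. A call has 1 to 12 rows; each row shifts and turns the commanded pose from where the row before left it, along the tool's axes as they then stand; what a row does not reach is not made up. A row lasts 1/10 s, in which the tool goes at most 50 mm and 8.59 degrees, less where a joint would pass 70% of its speed; a pose out of reach is approached as far as the arm can. A call is refused whole if a number of a shift passes 0.05 or a number of a turn 0.15, either way. A call with a gripper value outside its range is refused whole. The fingers move at their own pace and stop on an object; "squeeze" is the grip in N (left out, the last holds). Time passes only in rows, so rows that do not move let the fingers close. It gives the time, the measured TCP pose, the force, the opening and the grip force at its end, in the units of the state.
- env.observe(): the state, without advancing time (a new reading comes with each control period).
- env.get_image(name): name is "side" or "top" or "wrist"; returns a dict with "color" (384x512x3 uint8, blue, green, red), "camera_matrix" (3x3 intrinsics, pixels), "eye" and "orientation" of the camera in the world. Camera axes: x right, y up, looking along -z (the intrinsics and any distortion apply to the point x, -y, -z); pixel columns grow to the right and rows downward; lengths in m; the calibration is good to about 2 mm. The wrist camera is an equidistant fisheye: a pixel r from the principal point sees the ray r / f radians off the axis. A picture is of the moment at which its call begins. There is no depth.
- env.close_job(): hands the job in; it is judged then, once.
Trained networks look in a picture, given as the dict that the camera call returned (one of the last four; its "shot" number tells which), for a name from the list of things; names that differ only in an ending like _2 or _b are one class to them, and where a whole thing is asked for, a point or a joint stands for the part that bears it (a point fixed in the world has none). Each returns a list of dicts, best first, with "p" (0 to 1); they miss things now and then, are a little off and sometimes report something else, mostly with a low value. They report only what shows in the picture. A call takes as long as a camera call.
- env.look_for(query, picture): "box" ([left, top, right, bottom] in pixels, round what is visible of it).
- env.tip_of(query, picture): "location" ([column, row] in pixels: a listed point, or the origin of a listed thing).
The state is a dict: "time_s": time; "q": joint angles; "qvel": joint speeds; "joint_efforts": joint torques, N m; "position": TCP position; "tool_rot": TCP orientation; "ft_force": force on the tool from outside, world axes, zero at the start; "wrist_torque": the same for the moment, N m; "grip_width": finger opening in m; "gripper_force": force on a finger pad.
Only numpy, scipy, OpenCV 4.12 (cv2) and the standard library are available. Lean on these libraries where they do the work, as an engineer would, in place of code of your own. Each camera call takes 0.05 s, during which the arm holds its last target. There are 200 camera calls.

### The job

Slide the tray of turned knobs squarely up to the crate until its spout hangs over the rim and its front runner butts against the crate wall, then lift its rear ledge so that it swings over on the rim and all six knobs slide out into the crate. Lower the empty tray back gently, without letting it drop, so that it stands on its runners on the bench again, and let go; do not shove the crate out of its place or disturb the other things on the bench.

Things in the scene. Friction and masses are not known exactly. Their poses are not given: they have to be found in the camera images.
- tray: Plywood tipping tray, 184 long (its x) x 150 wide x 122 high, about 0.45 kg, loose. Origin on the bench under mid-floor; z up, +x to the spout. Floor underside is 78 mm up on two full-width runners (outer faces at x = +60, -60). Walls 36 high on three sides; the spout (x = 60 to 92) overhangs, with a 5 mm sill. On the rim it falls back if let go below 80 degrees, may stay balanced near 90.
- tray_hook (a point): Point on the tray, mid-width, in the inner corner where the front runner's front face meets the underside of the overhanging spout (tray x = +60, z = 78 mm). This corner hooks on the crate's rim.
- tray_ledge (a point): Point on the tray, mid-width, on the lower outer edge of the rear ledge (tray x = -92, z = 78 mm). The ledge is the bare floor board, 8 thick and 150 wide, sticking out 30 mm behind the rear wall and 32 mm behind the rear runner, free underneath, to lift by. Axes as the tray's.
- crate: Open plywood crate, 180 (its x) x 210 (y) x 75 high, walls and floor 9 mm, 1.5 kg, loose on the bench: a push of about 10 N can shift it. Origin at the centre of its underside, z up. Its -x wall faces the tray; a hand slot is cut in each y wall. Sanders stand on the bench to the left of crate and tray (0.3 m high) and to the right (0.15 m): come in high.
- crate_rim (a point): Point on top of the outer edge of the crate's wall that faces the tray, mid-width, 75 mm above the bench (crate x = -90). The 78 mm high spout clears it by 3 mm.
- brush: Bench brush with wooden handle, 290 x 46 x 36, lying on the bench. A bystander. Origin at the centre of its underside.
- small_round: Plain ply round, 90 diameter x 12, lying on the bench. A bystander. Origin at the centre of its underside.
- turned_knob_1: Turned wooden knob, 39 diameter x 37 high, 25 g, one of six alike; starts upright in the tray. Origin at the centre of its foot.
- turned_knob_2: Turned wooden knob, 39 diameter x 37 high, 25 g, one of six alike; starts upright in the tray. Origin at the centre of its foot.
- turned_knob_3: Turned wooden knob, 39 diameter x 37 high, 25 g, one of six alike; starts upright in the tray. Origin at the centre of its foot.
- turned_knob_4: Turned wooden knob, 39 diameter x 37 high, 25 g, one of six alike; starts upright in the tray. Origin at the centre of its foot.
- turned_knob_5: Turned wooden knob, 39 diameter x 37 high, 25 g, one of six alike; starts upright in the tray. Origin at the centre of its foot.
- turned_knob_6: Turned wooden knob, 39 diameter x 37 high, 25 g, one of six alike; starts upright in the tray. Origin at the centre of its foot.

How it is judged:
By the outcome, as a careful person would: the job done as asked, in the order asked, and still so for the second after the job is handed in, with the robot touching nothing.
It also fails if it takes over 66 s, if anything falls off the work surface, if the arm or the gripper's body presses on something with over 40 N, if the wrist force passes 120 N, or if a joint passes its speed limit or range.

## Working session

There is one attempt and no reset: what is moved stays moved. The work goes in short steps, Python scripts to look and compute and a tool call to move; the robot and the scene stay as the last step left them, time stands still between calls to the robot, and variables do not carry over. Pictures are saved under pics/ and viewed, at most 10 in all, crops included, and the job is handed in when it is done.

Besides the shell and the picture viewer there is one more tool, called after ">>>" by a JSON object that holds its "op" and its "data", one argument or row to a line. arm_command: Moves the arm, as the interface text tells. Its arguments: {"type":"object","properties":{"deltas":{"type":"array"},"squeeze":{"type":"number"}},"required":["deltas"]}

```bash
ls; mkdir -p pics; python3 - <<'E'
from rig import env
import cv2,numpy as np
o=env.observe();print(o['time_s'],o['position'],np.round(o['tool_rot'],3),env.pinch_z)
ims=[]
for n in ['top','side']:
    p=env.get_image(n);ims.append(p['color'])
    print(n,p['eye'],np.round(p['orientation'],3).tolist(),p['camera_matrix'])
    for q in ['tray','tray_hook','tray_ledge','crate','crate_rim','brush','small_round','turned_knob_1']:
        print(q,[(np.round(d['location']).tolist(),round(d['p'],2)) for d in env.tip_of(q,p)[:7 if 'knob' in q else 2]],[(np.round(d['box']).tolist(),round(d['p'],2)) for d in env.look_for(q,p)[:1]])
cv2.imwrite('pics/a.png',cv2.resize(np.vstack(ims),None,fx=.78,fy=.78) if 0 else np.vstack(ims)[:, :][:, :])
cv2.imwrite('pics/top.png',ims[0]);cv2.imwrite('pics/side.png',ims[1])
E
```

```text
pics
0.0 [0.21645331 0.50528791 0.23070713] [[-0.919  0.394 -0.001]
 [ 0.394  0.919 -0.001]
 [ 0.    -0.001 -1.   ]] -0.0187
top [ 0.31686086 -0.16987345  1.06532458] [[0.067, 0.971, -0.231], [-0.998, 0.066, -0.011], [0.004, 0.231, 0.973]] [[394.12085999   0.         255.31829462]
 [  0.         394.12085999 190.31789157]
 [  0.           0.           1.        ]]
tray [([213.0, 219.0], 0.65)] [([165.0, 165.0, 254.0, 262.0], 0.69)]
tray_hook [([194.0, 190.0], 0.65)] [([164.0, 168.0, 254.0, 259.0], 0.72)]
tray_ledge [([233.0, 241.0], 0.71)] [([167.0, 168.0, 253.0, 262.0], 0.95)]
crate [([183.0, 150.0], 0.87)] [([131.0, 95.0, 231.0, 191.0], 0.78)]
crate_rim [([188.0, 166.0], 0.84)] [([132.0, 96.0, 231.0, 187.0], 0.66)]
brush [([327.0, 160.0], 0.72)] [([307.0, 108.0, 345.0, 209.0], 0.92)]
small_round [([301.0, 158.0], 0.71)] [([283.0, 142.0, 312.0, 175.0], 0.95)]
turned_knob_1 [([228.0, 213.0], 0.68), ([188.0, 219.0], 0.68), ([217.0, 198.0], 0.63), ([207.0, 203.0], 0.6), ([213.0, 222.0], 0.58)] [([207.0, 212.0, 223.0, 231.0], 0.72)]
side [0.46528408 0.49664234 0.64887108] [[-0.987, 0.12
[... 219 characters left out ...]
77.0, 215.0], 0.56)] [([220.0, 191.0, 337.0, 284.0], 0.85)]
tray_hook [([278.0, 216.0], 0.51)] [([221.0, 189.0, 338.0, 279.0], 0.69)]
tray_ledge [([315.0, 222.0], 0.73), ([260.0, 227.0], 0.52)] [([219.0, 189.0, 338.0, 280.0], 0.98)]
crate [] [([112.0, 219.0, 202.0, 345.0], 0.89)]
crate_rim [] [([111.0, 218.0, 206.0, 346.0], 0.93)]
brush [([222.0, 164.0], 0.94), ([272.0, 261.0], 0.42)] [([168.0, 154.0, 274.0, 175.0], 0.87)]
small_round [([216.0, 185.0], 0.71)] [([200.0, 171.0, 237.0, 196.0], 0.75)]
turned_knob_1 [([292.0, 226.0], 0.85), ([288.0, 252.0], 0.83), ([267.0, 237.0], 0.82), ([278.0, 214.0], 0.71), ([261.0, 226.0], 0.63), ([302.0, 237.0], 0.53)] [([257.0, 222.0, 280.0, 242.0], 0.85)]
```

View pics/top.png

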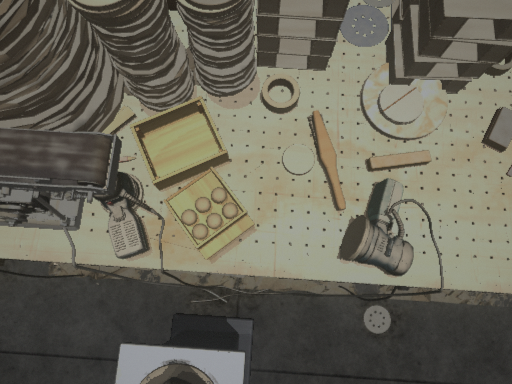

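View pics/side.png

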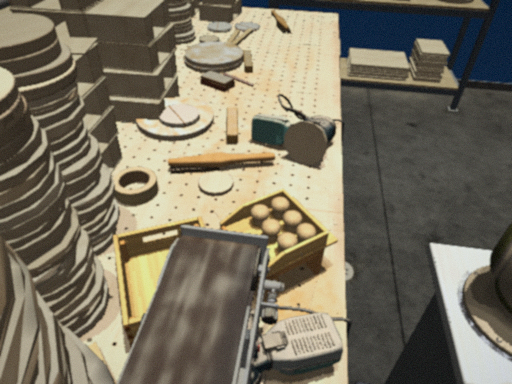

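The top view shows the crate near (180,143), the tray with six knobs near (212,215), and its ledge at the lower right, near (233,240). The belt sander is on the left; the brush (327,160) and the round (298,160) are to the right. I'll zoom in for the corners.

```bash
cat > h.py <<'E'
import numpy as np,cv2
from rig import env
def ray(p,uv):
    K=p['camera_matrix'];d=np.array([(uv[0]-K[0,2])/K[0,0],-(uv[1]-K[1,2])/K[1,1],-1.])
    return np.array(p['orientation'])@d
def atz(p,uv,z):
    e=np.array(p['eye']);d=ray(p,uv);return e+d*(z-e[2])/d[2]
def proj(p,X):
    c=np.array(p['orientation']).T@(np.asarray(X,float)-p['eye']);K=p['camera_matrix']
    return np.array([K[0,2]+K[0,0]*c[0]/-c[2],K[1,2]-K[1,1]*c[1]/-c[2]])
E
python3 - <<'E'
from h import *
p=env.get_image('top')
c=p['color'][88:268,122:272]
cv2.imwrite('pics/topc.png',cv2.resize(c,None,fx=3.3,fy=3.3,interpolation=cv2.INTER_CUBIC))
for n,uv,z in [('hook',(194,190),.078),('ledge',(233,241),.078),('rim',(188,166),.075),('brush',(327,160),0),('round',(301,158),0),('tray',(213,219),0),('crate',(183,150),0)]: print(n,np.round(atz(p,uv,z),3))
E
```

```text
hook [ 0.542 -0.001  0.078]
ledge [ 0.418 -0.112  0.078]
rim [0.605 0.022 0.075]
brush [ 0.672 -0.354  0.   ]
round [ 0.673 -0.281  0.   ]
tray [ 0.482 -0.048  0.   ]
crate [0.674 0.056 0.   ]
```

View pics/topc.png

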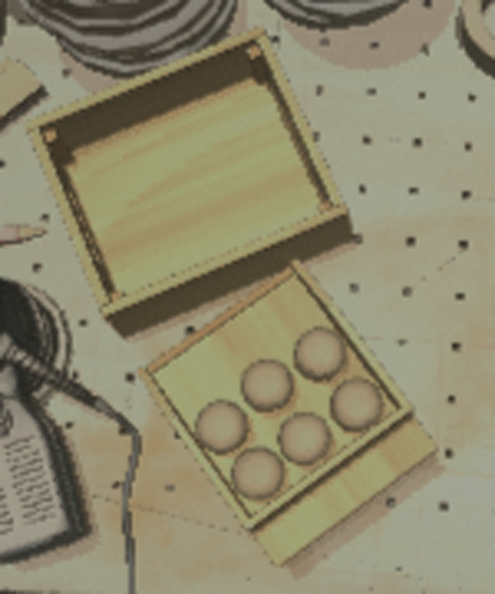

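The crop shows the crate rim corners at (105,307), (347,212), (262,33) and (32,128), and the ledge's outer corners at (277,565) and (437,455). The rear wall top runs from (250,527) to (412,412). I'll fit poses to these.

```bash
cat > fit.py <<'E'
from h import *
p=env.get_image('top')
from scipy.optimize import least_squares
def fit(pts,x0):
    def f(v):
        c,s=np.cos(v[2]),np.sin(v[2])
        return np.concatenate([proj(p,[v[0]+c*X[0]-s*X[1],v[1]+s*X[0]+c*X[1],X[2]])-(np.array(u)/3.3+[122,88]) for u,X in pts])
    r=least_squares(f,x0,loss='soft_l1');print(np.round(r.x[:2],4),np.degrees(r.x[2]).round(2),r.fun.reshape(-1,2).round(1).tolist());return r.x
t=fit([((277,565),(-.092,.075,.086)),((437,455),(-.092,-.075,.086)),((250,527),(-.062,.075,.122)),((412,412),(-.062,-.075,.122))],[.48,-.05,.6])
c=fit([((105,307),(-.09,.105,.075)),((347,212),(-.09,-.105,.075)),((262,33),(.09,-.105,.075)),((32,128),(.09,.105,.075))],[.69,.06,.3])
for z in(.122,.091):
  for y in (.075,-.075):
    ct,s=np.cos(t[2]),np.sin(t[2]);print(z,y,((proj(p,[t[0]+ct*.092-s*y,t[1]+s*.092+ct*y,z])-[122,88])*3.3).round())
R=lambda a:np.array([[np.cos(a),-np.sin(a)],[np.sin(a),np.cos(a)]])
print('tray in crate frame',(R(-c[2])@(t[:2]-c[:2])).round(4),np.degrees(t[2]-c[2]))
g=c[:2]+R(c[2])@[-.15,0];print('goal',g.round(4), 'move in tray frame',(R(-t[2])@(g-t[:2])).round(4))
print('ledge',(t[:2]+R(t[2])@[-.092,0]).round(4),'goal ledge',(c[:2]+R(c[2])@[-.242,0]).round(4),'rim',(c[:2]+R(c[2])@[-.09,0]).round(4))
E
python3 fit.py
```

```text
[ 0.4856 -0.0483] 38.85 [[-0.8, 0.5], [0.9, -1.1], [-1.4, 0.6], [1.4, -0.3]]
[0.6779 0.0552] 28.5 [[0.0, 3.9], [1.0, 0.5], [0.2, -2.1], [-2.3, -1.0]]
0.122 0.075 [132. 358.]
0.122 -0.075 [301. 247.]
0.091 0.075 [141. 366.]
0.091 -0.075 [305. 259.]
tray in crate frame [-0.2184  0.0008] 10.355522692960497
goal [ 0.5461 -0.0163] move in tray frame [ 0.0672 -0.0131]
ledge [ 0.414 -0.106] goal ledge [ 0.4653 -0.0602] rim [0.5988 0.0123]
```

```bash
python3 - <<'E'
from h import *
p=env.get_image('top');print({k:(v if k!='color' else 0) for k,v in p.items()})
for n,u in zip('ABCD',[(105,307),(347,212),(262,33),(32,128)]): print(n,atz(p,np.array(u)/3.3+[122,88],.075).round(4))
p=env.get_image('wrist');print({k:(v if k!='color' else 0) for k,v in p.items()})
o=env.observe();R=o['tool_rot'];print(R.T@(p['eye']-o['position']),R.T@p['orientation'])
for q in ['tray','tray_hook','tray_ledge','crate','crate_rim']: print(q,env.tip_of(q,p)[:1])
E
```

```text
{'color': 0, 'camera_matrix': array([[394.12085999,   0.        , 255.31829462],
       [  0.        , 394.12085999, 190.31789157],
       [  0.        ,   0.        ,   1.        ]]), 'eye': array([ 0.31686086, -0.16987345,  1.06532458]), 'orientation': array([[ 0.06673363,  0.97063475, -0.23111642],
       [-0.99776114,  0.06593883, -0.01117059],
       [ 0.00439698,  0.23134443,  0.97286197]]), 'shot': 5}
A [0.559  0.1059 0.075 ]
B [ 0.6503 -0.0773  0.075 ]
C [0.8009 0.0059 0.075 ]
D [0.7044 0.184  0.075 ]
{'color': 0, 'camera_matrix': array([[297.31863964,   0.        , 254.4867147 ],
       [  0.        , 297.31863964, 191.00877425],
       [  0.        ,   0.        ,   1.        ]]), 'eye': array([0.14867096, 0.5362463 , 0.37384318]), 'orientation': array([[ 0.39380295, -0.88037682, -0.26430267],
       [ 0.91919435,  0.37686319,  0.11426232],
       [-0.00098795, -0.28794236,  0.95764723]]), 'shot': 6}
[ 0.07451569  0.00148249 -0.14253334] [[ 3.24622902e-05  9.57636435e-01  2.87979959e-01]
 [ 9.99999563e-01 -3.00061873e-04  8.85089044e-04]
 [ 9.34005323e-04  2.87979804e-01 -9.57636027e-01]]
tray [{'location': [81.6, 369.9], 'p': 0.57}]
tray_hook []
tray_ledge []
crate []
crate_rim []
```

```bash
cat >> h.py <<'E'
from scipy.spatial.transform import Rotation as Ro, Slerp
import json
def Rh(az,pitch,flip=1):
    """tool pointing at azimuth az, pitch below horizontal (deg); flip=1: tool y up at pitch 0"""
    a,b=np.radians([az,pitch]);z=np.array([np.cos(a)*np.cos(b),np.sin(a)*np.cos(b),-np.sin(b)])
    x=flip*np.array([-np.sin(a),np.cos(a),0]);return np.c_[x,np.cross(z,x),z]
def plan(wps,start=None,dp=3,cap=(.048,8.2)):
    """wps: list of (pos,R,nmin,fingers|None); prints rows in tool axes"""
    o=env.observe();P,R=(np.array(o['position']),np.array(o['tool_rot'])) if start is None else start
    rows=[]
    for p1,R1,n,f in wps:
        p1=np.array(p1,float);ang=np.degrees(Ro.from_matrix(R.T@R1).magnitude())
        n=max(n,int(np.ceil(np.linalg.norm(p1-P)/cap[0])),int(np.ceil(ang/cap[1])))
        P0=P.copy();sl=Slerp([0,1],Ro.from_matrix([R,R1]))
        for i in range(1,n+1):
            T=P0+(p1-P0)*i/n;Q=sl(i/n).as_matrix()
            d=np.round(R.T@(T-P),dp);w=np.round(Ro.from_matrix(R.T@Q).as_rotvec(),dp)
            r={k:float(v) for k,v in zip(['dx','dy','dz','rx','ry','rz'],[*d,*w]) if v}
            if f is not None:r['fingers']=f
            P=P+R@d;R=R@Ro.from_rotvec(w).as_matrix();rows.append(r)
    for i in range(0,len(rows),12):print(json.dumps(rows[i:i+12]).replace(' ',''))
    return P,R
def st():
    o=env.observe();R=np.array(o['tool_rot']);z=R[:,2]
    print(round(o['time_s'],2),'q',np.round(o['q'],1),'p',np.round(o['position'],4),'az %.1f pitch %.1f'%(np.degrees(np.arctan2(z[1],z[0])),np.degrees(-np.arcsin(z[2]))),'x',np.round(R[:,0],3),'F',np.round(o['ft_force'],1),'w',round(o['grip_width'],4),o['gripper_force'])
E
python3 - <<'E'
from h import *
D=Rh(39,90)
print(D.round(2))
o=env.observe();R0=o['tool_rot']
p=env.get_image('top')
for u,z in[((120,135),.3),((118,195),.3),((145,250),.06),((230,270),0),((100,262),0)]:print(u,atz(p,u,z).round(3))
plan([([.217,.505,.41],R0,4,None),([.35,-.12,.43],D,14,None),([.33,-.16,.35],Rh(39,45),4,None)])
E
```

```text
[[-0.63  0.78  0.  ]
 [ 0.78  0.63  0.  ]
 [ 0.    0.   -1.  ]]
(120, 135) [0.597 0.125 0.3  ]
(118, 195) [0.471 0.111 0.3  ]
(145, 250) [0.382 0.11  0.06 ]
(230, 270) [ 0.349 -0.105  0.   ]
(100, 262) [0.346 0.241 0.   ]
[{"dz":-0.045},{"dz":-0.044},{"dz":-0.045},{"dx":-0.001,"dz":-0.045},{"dx":-0.026,"dy":-0.037,"dz":-0.001,"rz":0.035},{"dx":-0.028,"dy":-0.037,"dz":-0.002,"rz":0.034},{"dx":-0.029,"dy":-0.035,"dz":-0.001,"rz":0.035},{"dx":-0.03,"dy":-0.035,"dz":-0.002,"rz":0.035},{"dx":-0.031,"dy":-0.033,"dz":-0.001,"rz":0.034},{"dx":-0.032,"dy":-0.032,"dz":-0.001,"rz":0.035},{"dx":-0.034,"dy":-0.031,"dz":-0.002,"rz":0.035},{"dx":-0.034,"dy":-0.03,"dz":-0.001,"rz":0.034}]
[{"dx":-0.036,"dy":-0.029,"dz":-0.002,"rz":0.035},{"dx":-0.036,"dy":-0.027,"dz":-0.001,"rz":0.035},{"dx":-0.037,"dy":-0.026,"dz":-0.001,"rz":0.034},{"dx":-0.039,"dy":-0.025,"dz":-0.002,"rz":0.035},{"dx":-0.039,"dy":-0.024,"dz":-0.001,"rz":0.035},{"dx":-0.04,"dy":-0.022,"dz":-0.002,"rz":0.034},{"dx":-0.003,"dy":-0.007,"dz":0.013,"rx":-0.131},{"dx":-0.003,"dy":-0.008,"dz":0.013,"rx":-0.131},{"dx":-0.003,"dy":-0.01,"dz":0.011,"rx":-0.131},{"dx":-0.003,"dy":-0.012,"dz":0.01,"rx":-0.131},{"dx":-0.003,"dy":-0.012,"dz":0.008,"rx":-0.131},{"dx":-0.003,"dy":-0.014,"dz":0.006,"rx":-0.13}]
```

>>> {"op": "arm_command", "data": {
  "deltas": [
    {"dz":-0.045},
    {"dz":-0.044},
    {"dz":-0.045},
    {"dx":-0.001,"dz":-0.045},
    {"dx":-0.026,"dy":-0.037,"dz":-0.001,"rz":0.035},
    {"dx":-0.028,"dy":-0.037,"dz":-0.002,"rz":0.034},
    {"dx":-0.029,"dy":-0.035,"dz":-0.001,"rz":0.035},
    {"dx":-0.03,"dy":-0.035,"dz":-0.002,"rz":0.035},
    {"dx":-0.031,"dy":-0.033,"dz":-0.001,"rz":0.034},
    {"dx":-0.032,"dy":-0.032,"dz":-0.001,"rz":0.035},
    {"dx":-0.034,"dy":-0.031,"dz":-0.002,"rz":0.035},
    {"dx":-0.034,"dy":-0.03,"dz":-0.001,"rz":0.034}
  ]
}}

```text
invalid input
```

>>> {"op": "arm_command", "data": {
  "deltas": [
    {"dx":-0.036,"dy":-0.029,"dz":-0.002,"rz":0.035},
    {"dx":-0.036,"dy":-0.027,"dz":-0.001,"rz":0.035},
    {"dx":-0.037,"dy":-0.026,"dz":-0.001,"rz":0.034},
    {"dx":-0.039,"dy":-0.025,"dz":-0.002,"rz":0.035},
    {"dx":-0.039,"dy":-0.024,"dz":-0.001,"rz":0.035},
    {"dx":-0.04,"dy":-0.022,"dz":-0.002,"rz":0.034}
  ]
}}

```text
invalid input
```

```bash
python3 - <<'E'
from h import *
st()
p=env.get_image('wrist')
cv2.imwrite('pics/w1.png',cv2.resize(p['color'],None,fx=1.5,fy=1.5,interpolation=cv2.INTER_CUBIC))
for q in ['tray','tray_hook','tray_ledge','crate','crate_rim']: print(q,env.tip_of(q,p)[:1])
E
```

```text
2.2 q [ 54.5  21.8  74.3  -0.   83.9 -12.3] p [0.2166 0.5055 0.2313] az -106.2 pitch 90.0 x [-0.919  0.394 -0.   ] F [0.7 0.  0.5] w 0.0853 0.0
tray [{'location': [83.6, 368.5], 'p': 0.43}]
tray_hook []
tray_ledge []
crate []
crate_rim []
```

View pics/w1.png

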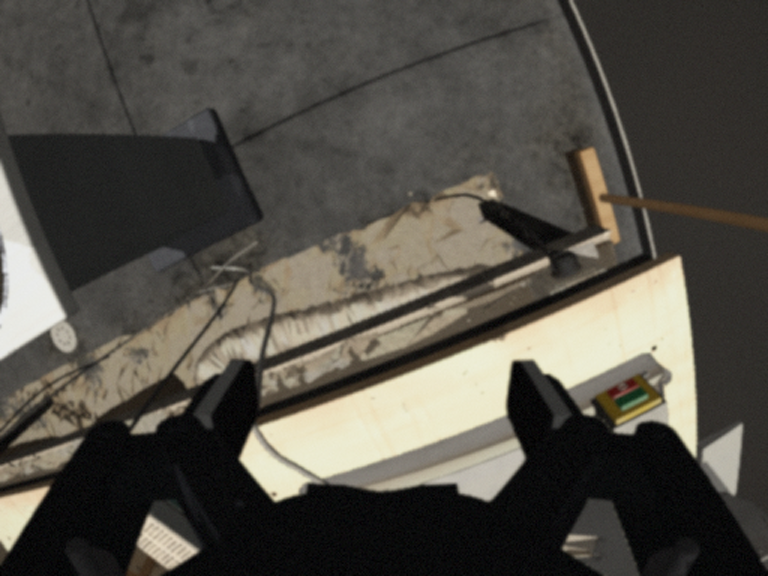

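The call was refused, probably because every row needs all its keys, and that picture shows the start pose with nothing useful in it. I'll resend with full rows.

>>> {"op": "arm_command", "data": {
  "deltas": [
    {"rx":0,"ry":0,"rz":0,"dx":0,"dy":0,"dz":-0.045,"fingers":0.085},
    {"rx":0,"ry":0,"rz":0,"dx":0,"dy":0,"dz":-0.045,"fingers":0.085},
    {"rx":0,"ry":0,"rz":0,"dx":0,"dy":0,"dz":-0.045,"fingers":0.085},
    {"rx":0,"ry":0,"rz":0,"dx":0,"dy":0,"dz":-0.045,"fingers":0.085},
    {"rx":0,"ry":0,"rz":0.035,"dx":-0.026,"dy":-0.037,"dz":-0.001,"fingers":0.085},
    {"rx":0,"ry":0,"rz":0.034,"dx":-0.028,"dy":-0.037,"dz":-0.002,"fingers":0.085},
    {"rx":0,"ry":0,"rz":0.035,"dx":-0.029,"dy":-0.035,"dz":-0.001,"fingers":0.085},
    {"rx":0,"ry":0,"rz":0.035,"dx":-0.03,"dy":-0.035,"dz":-0.002,"fingers":0.085},
    {"rx":0,"ry":0,"rz":0.034,"dx":-0.031,"dy":-0.033,"dz":-0.001,"fingers":0.085},
    {"rx":0,"ry":0,"rz":0.035,"dx":-0.032,"dy":-0.032,"dz":-0.001,"fingers":0.085},
    {"rx":0,"ry":0,"rz":0.035,"dx":-0.034,"dy":-0.031,"dz":-0.002,"fingers":0.085},
    {"rx":0,"ry":0,"rz":0.034,"dx":-0.034,"dy":-0.03,"dz":-0.001,"fingers":0.085}
  ]
}}

```text
time_s: 3.7
position: [0.292, 0.1468, 0.4226]
tool_rot: [[-0.776, 0.631, 0.001], [0.631, 0.776, 0.0], [-0.001, 0.001, -1.0]]
ft_force: [2.2, -0.8, 0.1]
grip_width: 0.0851
gripper_force: 0.0
```

>>> {"op": "arm_command", "data": {
  "deltas": [
    {"rx":0,"ry":0,"rz":0.035,"dx":-0.036,"dy":-0.029,"dz":-0.002,"fingers":0.085},
    {"rx":0,"ry":0,"rz":0.035,"dx":-0.036,"dy":-0.027,"dz":-0.001,"fingers":0.085},
    {"rx":0,"ry":0,"rz":0.034,"dx":-0.037,"dy":-0.026,"dz":-0.001,"fingers":0.085},
    {"rx":0,"ry":0,"rz":0.035,"dx":-0.039,"dy":-0.025,"dz":-0.002,"fingers":0.085},
    {"rx":0,"ry":0,"rz":0.035,"dx":-0.039,"dy":-0.024,"dz":-0.001,"fingers":0.085},
    {"rx":0,"ry":0,"rz":0.034,"dx":-0.04,"dy":-0.022,"dz":-0.002,"fingers":0.085}
  ]
}}

```text
time_s: 4.3
position: [0.3488, -0.1218, 0.4316]
tool_rot: [[-0.628, 0.778, 0.001], [0.778, 0.628, -0.0], [-0.001, 0.0, -1.0]]
ft_force: [1.7, 1.8, -0.7]
grip_width: 0.085
gripper_force: 0.0
```

```bash
sed -i "s/r={k:float(v) for k,v in zip(\(.*\)) if v}/r={k:float(v)+0. for k,v in zip(\1)}/; s/if f is not None:r\['fingers'\]=f/r['fingers']=.085 if f is None else f/" h.py
python3 - <<'E'
from h import *
st()
p=env.get_image('wrist')
cv2.imwrite('pics/w2.png',cv2.resize(p['color'],None,fx=1.5,fy=1.5,interpolation=cv2.INTER_CUBIC))
for q in ['tray_ledge','crate_rim']: print(q,env.tip_of(q,p)[:1])
E
```

```text
4.3 q [-37.8  -1.6  71.8   0.  109.8 -76.7] p [ 0.3488 -0.1218  0.4316] az -29.0 pitch 90.0 x [-0.628  0.778 -0.001] F [ 1.7  1.8 -0.7] w 0.085 0.0
tray_ledge [{'location': [291.5, 166.2], 'p': 0.9}]
crate_rim [{'location': [403.7, 180.4], 'p': 0.86}]
```

View pics/w2.png

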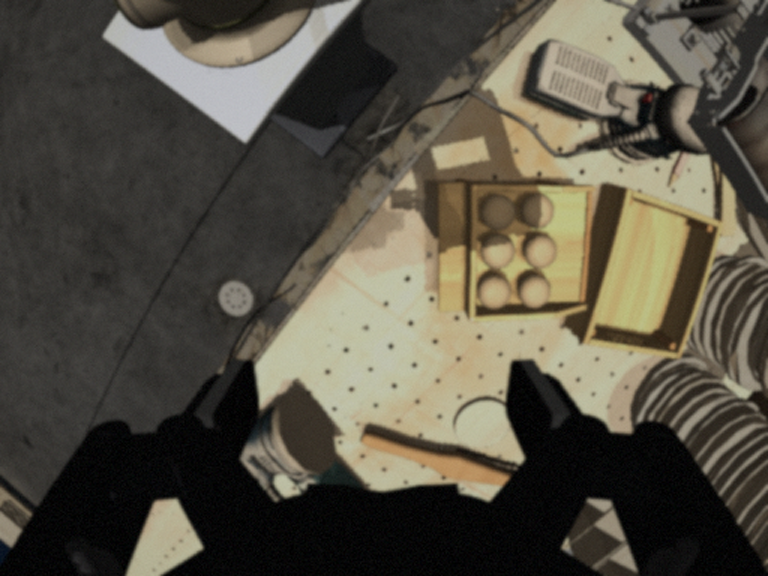

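The wrist view shows the tray ledge's rear edge from (439,182) to (440,312), and the crate's rim corners at (625,187), (586,341), (720,222) and (683,355). Next I'll fit poses using this fisheye view.

```bash
cat >> h.py <<'E'
def fproj(p,X):
    c=np.array(p['orientation']).T@(np.asarray(X,float)-p['eye']);v=np.array([c[0],-c[1],-c[2]]);K=p['camera_matrix']
    h=np.hypot(v[0],v[1]);th=np.arctan2(h,v[2]);return np.array([K[0,2]+K[0,0]*th*v[0]/h,K[1,2]+K[1,1]*th*v[1]/h])
E
cat > fit2.py <<'E'
from h import *
from scipy.optimize import least_squares
T=env.get_image('top');W=env.get_image('wrist')
def fit(obs,x0):
    def f(v):
        c,s=np.cos(v[2]),np.sin(v[2]);o=[]
        for cam,u,X in obs:
            Y=[v[0]+c*X[0]-s*X[1],v[1]+s*X[0]+c*X[1],X[2]]
            o.append(proj(T,Y)-(np.array(u)/3.3+[122,88]) if cam=='T' else fproj(W,Y)-np.array(u)/1.5)
        return np.concatenate(o)
    r=least_squares(f,x0,loss='soft_l1');print(np.round(r.x[:2],4),np.degrees(r.x[2]).round(2),r.fun.reshape(-1,2).round(1).tolist());return r.x
tT=[('T',(277,565),(-.092,.075,.086)),('T',(437,455),(-.092,-.075,.086)),('T',(250,527),(-.062,.075,.122)),('T',(412,412),(-.062,-.075,.122))]
tW=[('W',(439,182),(-.092,.075,.086)),('W',(440,312),(-.092,-.075,.086)),('W',(471,184),(-.062,.075,.122)),('W',(470,319),(-.062,-.075,.122))]
cT=[('T',u,X) for u,X in zip([(105,307),(347,212),(262,33),(32,128)],[(-.09,.105,.075),(-.09,-.105,.075),(.09,-.105,.075),(.09,.105,.075)])]
cW=[('W',u,X) for u,X in zip([(625,187),(586,341),(683,355),(720,222)],[(-.09,.105,.075),(-.09,-.105,.075),(.09,-.105,.075),(.09,.105,.075)])]
fit(tT,[.48,-.05,.6]);fit(tW,[.48,-.05,.6]);t=fit(tT+tW,[.48,-.05,.6])
fit(cT,[.68,.06,.5]);fit(cW,[.68,.06,.5]);c=fit(cT+cW,[.68,.06,.5])
# net points
print('net ledge',fproj(W,[*(t[:2]+[np.cos(t[2])*-.092,np.sin(t[2])*-.092]),.078]),'rim',fproj(W,[*(c[:2]+np.array([np.cos(c[2]),np.sin(c[2])])*-.09),.075]))
R=lambda a:np.array([[np.cos(a),-np.sin(a)],[np.sin(a),np.cos(a)]])
print('tray in crate',(R(-c[2])@(t[:2]-c[:2])).round(4),np.degrees(t[2]-c[2]))
E
python3 fit2.py
```

```text
[ 0.4856 -0.0483] 38.85 [[-0.8, 0.5], [0.9, -1.1], [-1.4, 0.6], [1.4, -0.3]]
[ 0.4859 -0.0399] 41.26 [[-0.5, -0.1], [-0.2, -0.3], [0.4, -0.4], [0.3, 1.7]]
[ 0.486  -0.0421] 40.54 [[-1.9, 0.2], [-1.3, -2.7], [-2.8, 0.5], [-1.1, -1.8], [-0.7, 0.2], [-1.5, 0.1], [0.2, 0.2], [-1.0, 2.3]]
[0.6779 0.0552] 28.5 [[0.0, 3.9], [1.0, 0.5], [0.2, -2.1], [-2.3, -1.0]]
[0.6795 0.0643] 30.02 [[0.3, -0.3], [-0.8, 2.0], [-0.2, 0.5], [2.2, -2.9]]
[0.6781 0.0594] 28.83 [[-1.3, 3.8], [-0.5, 0.1], [-1.6, -2.3], [-3.9, -0.9], [-0.5, 0.4], [-3.5, 2.4], [-2.8, 2.4], [1.2, -0.6]]
net ledge [291.57697071 165.17499156] rim [402.76832468 178.99746746]
tray in crate [-0.2172  0.0037] 11.708163729870613
```

```bash
python3 - <<'E'
from h import *
plan([([.35,-.16,.36],Rh(41.2,45),6,.05),([.36,-.15,.28],Rh(41.2,0),6,.05)])
E
```

```text
[{"dx":-0.005,"dy":-0.004,"dz":0.012,"rx":-0.131,"ry":0.002,"rz":-0.006,"fingers":0.05},{"dx":-0.006,"dy":-0.006,"dz":0.011,"rx":-0.131,"ry":0.003,"rz":-0.006,"fingers":0.05},{"dx":-0.005,"dy":-0.007,"dz":0.011,"rx":-0.131,"ry":0.002,"rz":-0.006,"fingers":0.05},{"dx":-0.005,"dy":-0.008,"dz":0.009,"rx":-0.13,"ry":0.003,"rz":-0.006,"fingers":0.05},{"dx":-0.006,"dy":-0.01,"dz":0.008,"rx":-0.131,"ry":0.002,"rz":-0.006,"fingers":0.05},{"dx":-0.005,"dy":-0.011,"dz":0.007,"rx":-0.131,"ry":0.003,"rz":-0.006,"fingers":0.05},{"dx":0.0,"dy":-0.008,"dz":0.011,"rx":-0.131,"ry":0.0,"rz":0.0,"fingers":0.05},{"dx":0.0,"dy":-0.009,"dz":0.01,"rx":-0.131,"ry":0.0,"rz":0.0,"fingers":0.05},{"dx":0.001,"dy":-0.01,"dz":0.009,"rx":-0.131,"ry":0.0,"rz":0.0,"fingers":0.05},{"dx":0.0,"dy":-0.011,"dz":0.007,"rx":-0.131,"ry":0.0,"rz":0.0,"fingers":0.05},{"dx":0.0,"dy":-0.013,"dz":0.006,"rx":-0.131,"ry":0.0,"rz":0.0,"fingers":0.05},{"dx":0.0,"dy":-0.012,"dz":0.004,"rx":-0.131,"ry":0.0,"rz":0.0,"fingers":0.05}]
```

>>> {"op": "arm_command", "data": {
  "deltas": [
    {"dx":-0.005,"dy":-0.004,"dz":0.012,"rx":-0.131,"ry":0.002,"rz":-0.006,"fingers":0.05},
    {"dx":-0.006,"dy":-0.006,"dz":0.011,"rx":-0.131,"ry":0.003,"rz":-0.006,"fingers":0.05},
    {"dx":-0.005,"dy":-0.007,"dz":0.011,"rx":-0.131,"ry":0.002,"rz":-0.006,"fingers":0.05},
    {"dx":-0.005,"dy":-0.008,"dz":0.009,"rx":-0.13,"ry":0.003,"rz":-0.006,"fingers":0.05},
    {"dx":-0.006,"dy":-0.01,"dz":0.008,"rx":-0.131,"ry":0.002,"rz":-0.006,"fingers":0.05},
    {"dx":-0.005,"dy":-0.011,"dz":0.007,"rx":-0.131,"ry":0.003,"rz":-0.006,"fingers":0.05},
    {"dx":0.0,"dy":-0.008,"dz":0.011,"rx":-0.131,"ry":0.0,"rz":0.0,"fingers":0.05},
    {"dx":0.0,"dy":-0.009,"dz":0.01,"rx":-0.131,"ry":0.0,"rz":0.0,"fingers":0.05},
    {"dx":0.001,"dy":-0.01,"dz":0.009,"rx":-0.131,"ry":0.0,"rz":0.0,"fingers":0.05},
    {"dx":0.0,"dy":-0.011,"dz":0.007,"rx":-0.131,"ry":0.0,"rz":0.0,"fingers":0.05},
    {"dx":0.0,"dy":-0.013,"dz":0.006,"rx":-0.131,"ry":0.0,"rz":0.0,"fingers":0.05},
    {"dx":0.0,"dy":-0.012,"dz":0.004,"rx":-0.131,"ry":0.0,"rz":0.0,"fingers":0.05}
  ]
}}

```text
time_s: 5.75
position: [0.3606, -0.1493, 0.2805]
tool_rot: [[-0.659, -0.004, 0.752], [0.752, -0.001, 0.659], [-0.002, 1.0, 0.004]]
ft_force: [-0.1, -0.6, -0.1]
grip_width: 0.0499
gripper_force: 0.0
```

```bash
python3 - <<'E'
from h import *
st()
E
```

```text
5.75 q [ -81.4   23.5  119.9   62.9  108.9 -148.1] p [ 0.3606 -0.1493  0.2805] az 41.3 pitch -0.2 x [-0.659  0.752 -0.002] F [-0.1 -0.6 -0.1] w 0.0499 0.0
```

```bash
python3 - <<'E'
from h import *
plan([([.370,-.141,.140],Rh(41.2,0),4,.05)])
E
```

```text
[{"dx":0.0,"dy":-0.035,"dz":0.003,"rx":0.001,"ry":0.0,"rz":0.001,"fingers":0.05},{"dx":0.0,"dy":-0.035,"dz":0.003,"rx":0.001,"ry":0.0,"rz":0.0,"fingers":0.05},{"dx":0.0,"dy":-0.035,"dz":0.003,"rx":0.001,"ry":-0.001,"rz":0.001,"fingers":0.05},{"dx":0.0,"dy":-0.036,"dz":0.003,"rx":0.001,"ry":0.0,"rz":0.0,"fingers":0.05}]
```

>>> {"op": "arm_command", "data": {
  "deltas": [
    {"rx":0,"ry":0,"rz":0,"dx":0,"dy":-0.035,"dz":0.003,"fingers":0.05},
    {"rx":0,"ry":0,"rz":0,"dx":0,"dy":-0.035,"dz":0.003,"fingers":0.05},
    {"rx":0,"ry":0,"rz":0,"dx":0,"dy":-0.035,"dz":0.003,"fingers":0.05},
    {"rx":0,"ry":0,"rz":0,"dx":0,"dy":-0.035,"dz":0.003,"fingers":0.05}
  ]
}}

```text
time_s: 6.15
position: [0.3802, -0.1549, 0.1569]
tool_rot: [[-0.667, 0.024, 0.744], [0.744, -0.011, 0.668], [0.024, 1.0, -0.011]]
ft_force: [-0.5, 0.3, -0.6]
grip_width: 0.0501
gripper_force: 0.0
```

```bash
python3 - <<'E'
from h import *
st()
E
```

```text
6.15 q [ -78.2   42.6  121.8   60.7   97.1 -165.1] p [ 0.3802 -0.1549  0.1569] az 41.9 pitch 0.6 x [-0.667  0.744  0.024] F [-0.5  0.3 -0.6] w 0.0501 0.0
```

>>> {"op": "arm_command", "data": {
  "deltas": [
    {"rx":0,"ry":0,"rz":0,"dx":0,"dy":0.045,"dz":-0.01,"fingers":0.05},
    {"rx":0,"ry":0,"rz":0,"dx":0,"dy":0.045,"dz":-0.01,"fingers":0.05},
    {"rx":0,"ry":0,"rz":0.143,"dx":0,"dy":0,"dz":0,"fingers":0.05},
    {"rx":0,"ry":0,"rz":0.143,"dx":0,"dy":0,"dz":0,"fingers":0.05},
    {"rx":0,"ry":0,"rz":0.143,"dx":0,"dy":0,"dz":0,"fingers":0.05},
    {"rx":0,"ry":0,"rz":0.143,"dx":0,"dy":0,"dz":0,"fingers":0.05},
    {"rx":0,"ry":0,"rz":0.143,"dx":0,"dy":0,"dz":0,"fingers":0.05},
    {"rx":0,"ry":0,"rz":0.143,"dx":0,"dy":0,"dz":0,"fingers":0.05},
    {"rx":0,"ry":0,"rz":0.143,"dx":0,"dy":0,"dz":0,"fingers":0.05},
    {"rx":0,"ry":0,"rz":0.143,"dx":0,"dy":0,"dz":0,"fingers":0.05},
    {"rx":0,"ry":0,"rz":0.143,"dx":0,"dy":0,"dz":0,"fingers":0.05},
    {"rx":0,"ry":0,"rz":0.143,"dx":0,"dy":0,"dz":0,"fingers":0.05}
  ]
}}

```text
time_s: 7.35
position: [0.3672, -0.1689, 0.2486]
tool_rot: [[-0.07, 0.664, 0.744], [0.096, -0.738, 0.668], [0.993, 0.118, -0.012]]
ft_force: [0.1, -0.2, 0.3]
grip_width: 0.0502
gripper_force: 0.0
```

>>> {"op": "arm_command", "data": {
  "deltas": [
    {"rx":0,"ry":0,"rz":0.143,"dx":0,"dy":0,"dz":0,"fingers":0.05},
    {"rx":0,"ry":0,"rz":0.143,"dx":0,"dy":0,"dz":0,"fingers":0.05},
    {"rx":0,"ry":0,"rz":0.143,"dx":0,"dy":0,"dz":0,"fingers":0.05},
    {"rx":0,"ry":0,"rz":0.143,"dx":0,"dy":0,"dz":0,"fingers":0.05},
    {"rx":0,"ry":0,"rz":0.143,"dx":0,"dy":0,"dz":0,"fingers":0.05},
    {"rx":0,"ry":0,"rz":0.143,"dx":0,"dy":0,"dz":0,"fingers":0.05},
    {"rx":0,"ry":0,"rz":0.143,"dx":0,"dy":0,"dz":0,"fingers":0.05},
    {"rx":0,"ry":0,"rz":0.143,"dx":0,"dy":0,"dz":0,"fingers":0.05},
    {"rx":0,"ry":0,"rz":0.143,"dx":0,"dy":0,"dz":0,"fingers":0.05},
    {"rx":0,"ry":0,"rz":0.143,"dx":0,"dy":0,"dz":0,"fingers":0.05},
    {"rx":0,"ry":0,"rz":0.143,"dx":0,"dy":0,"dz":0,"fingers":0.05},
    {"rx":0,"ry":0,"rz":0.143,"dx":0,"dy":0,"dz":0,"fingers":0.05}
  ]
}}

```text
time_s: 8.55
position: [0.3672, -0.1689, 0.2486]
tool_rot: [[0.668, -0.027, 0.744], [-0.744, 0.012, 0.668], [-0.027, -1.0, -0.012]]
ft_force: [-0.6, -0.1, -0.3]
grip_width: 0.05
gripper_force: 0.0
```

```bash
python3 - <<'E'
from h import *
st()
u=np.array([np.cos(np.radians(41.2)),np.sin(np.radians(41.2)),0]);L=np.array([.4167,-.1005,.082])
plan([(L-.06*u+[0,0,.06],Rh(41.2,0,-1),4,.05),(L-.05*u,Rh(41.2,0,-1),3,.05)])
E
```

```text
8.55 q [-80.6  28.7 117.9  61.6 106.6  30.6] p [ 0.3672 -0.1689  0.2486] az 41.9 pitch 0.7 x [ 0.668 -0.744 -0.027] F [-0.6 -0.1 -0.3] w 0.05 0.0
[{"dx":-0.004,"dy":0.027,"dz":0.006,"rx":0.003,"ry":0.003,"rz":-0.007,"fingers":0.05},{"dx":-0.004,"dy":0.026,"dz":0.006,"rx":0.003,"ry":0.003,"rz":-0.007,"fingers":0.05},{"dx":-0.004,"dy":0.027,"dz":0.006,"rx":0.003,"ry":0.003,"rz":-0.006,"fingers":0.05},{"dx":-0.005,"dy":0.027,"dz":0.005,"rx":0.003,"ry":0.003,"rz":-0.007,"fingers":0.05},{"dx":0.0,"dy":0.02,"dz":0.003,"rx":0.0,"ry":0.0,"rz":0.0,"fingers":0.05},{"dx":0.0,"dy":0.02,"dz":0.004,"rx":0.0,"ry":0.0,"rz":0.0,"fingers":0.05},{"dx":0.0,"dy":0.02,"dz":0.003,"rx":0.0,"ry":0.0,"rz":0.0,"fingers":0.05}]
```

>>> {"op": "arm_command", "data": {
  "deltas": [
    {"dx":-0.004,"dy":0.027,"dz":0.006,"rx":0.003,"ry":0.003,"rz":-0.007,"fingers":0.05},
    {"dx":-0.004,"dy":0.026,"dz":0.006,"rx":0.003,"ry":0.003,"rz":-0.007,"fingers":0.05},
    {"dx":-0.004,"dy":0.027,"dz":0.006,"rx":0.003,"ry":0.003,"rz":-0.006,"fingers":0.05},
    {"dx":-0.005,"dy":0.027,"dz":0.005,"rx":0.003,"ry":0.003,"rz":-0.007,"fingers":0.05}
  ]
}}

```text
time_s: 8.95
position: [0.3718, -0.1403, 0.1406]
tool_rot: [[0.659, 0.004, 0.752], [-0.752, -0.006, 0.659], [0.007, -1.0, -0.001]]
ft_force: [-0.1, 0.2, -0.4]
grip_width: 0.0497
gripper_force: 0.0
```

```bash
python3 - <<'E'
from h import *
st()
E
```

```text
8.95 q [-79.3  46.  125.3  59.7  94.4   7.1] p [ 0.3718 -0.1403  0.1406] az 41.2 pitch 0.0 x [ 0.659 -0.752  0.007] F [-0.1  0.2 -0.4] w 0.0497 0.0
```

>>> {"op": "arm_command", "data": {
  "deltas": [
    {"dx":0,"dy":0.02,"dz":0.003,"rx":0,"ry":0,"rz":0,"fingers":0.05},
    {"dx":0,"dy":0.02,"dz":0.004,"rx":0,"ry":0,"rz":0,"fingers":0.05},
    {"dx":0,"dy":0.0185,"dz":0.003,"rx":0,"ry":0,"rz":-0.006,"fingers":0.05}
  ]
}}

```text
time_s: 9.25
position: [0.3796, -0.1342, 0.0821]
tool_rot: [[0.659, 0.007, 0.752], [-0.752, -0.009, 0.659], [0.012, -1.0, -0.0]]
ft_force: [0.2, -0.9, -0.1]
grip_width: 0.05
gripper_force: 0.0
```

```bash
python3 - <<'E'
from h import *
st()
s=env.get_image('side');w=env.get_image('wrist')
for n,p in(('s',s),('w',w)):
  for q in['tray_ledge','tray_hook','crate_rim']:print(n,q,[(d['location'],d['p']) for d in env.tip_of(q,p)[:1]])
a=cv2.resize(s['color'][130:345,90:370],(800,614))[:598]
cv2.imwrite('pics/s3.png',a)
cv2.imwrite('pics/w3.png',cv2.resize(w['color'],None,fx=1.5,fy=1.5))
E
```

```text
9.25 q [-77.8  55.9 125.   61.   89.6  -1.4] p [ 0.3796 -0.1342  0.0821] az 41.2 pitch 0.0 x [ 0.659 -0.752  0.012] F [ 0.2 -0.9 -0.1] w 0.05 0.0
s tray_ledge [([313.0, 219.7], 0.98)]
s tray_hook []
s crate_rim [([217.6, 185.6], 0.29)]
w tray_ledge [([256.2, 212.0], 0.94)]
w tray_hook [([253.4, 210.3], 0.31)]
w crate_rim []
```

View pics/w3.png

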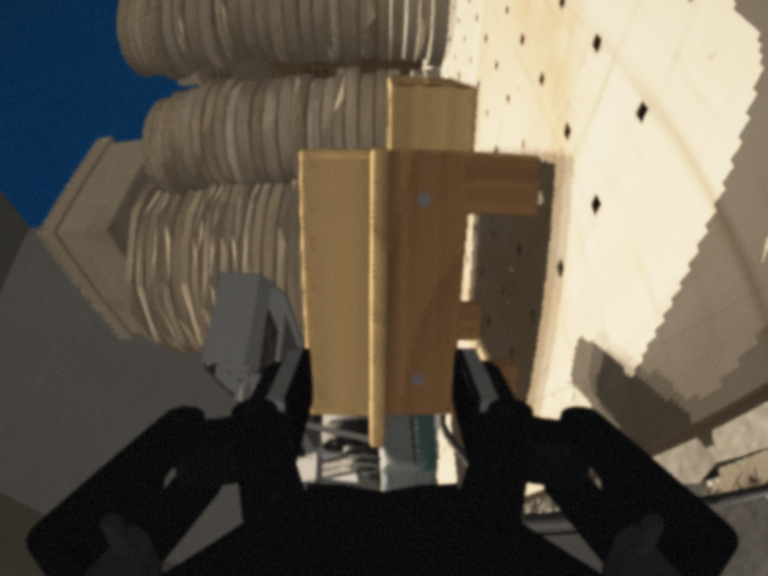

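The wrist view shows the ledge edge-on between the open fingers. It is centred at column ~377 and runs from row 150 to row 445. I'll refine the tray pose from it.

```bash
python3 - <<'E'
from h import *
from scipy.optimize import least_squares
W=env.get_image('wrist');S=env.get_image('side')
obs=[((370,150),(-.092,-.075,.086)),((385,150),(-.092,-.075,.078)),((377,445),(-.092,.075,.082)),((301,152),(-.062,-.075,.122)),((310,412),(-.062,.075,.122)),((538,213),(-.060,-.075,0))]
def f(v):
    c,s=np.cos(v[2]),np.sin(v[2])
    return np.concatenate([fproj(W,[v[0]+c*X[0]-s*X[1],v[1]+s*X[0]+c*X[1],X[2]+v[3]])-np.array(u)/1.5 for u,X in obs])
r=least_squares(f,[.486,-.04,.7,0],loss='soft_l1');v=r.x;print(v[:2].round(4),np.degrees(v[2]),v[3],r.fun.reshape(-1,2).round(1).tolist())
o=env.observe();T=np.array(o['tool_rot']);c,s=np.cos(v[2]),np.sin(v[2])
L=np.array([v[0]-.092*c,v[1]-.092*s,.082+v[3]]);print('ledge mid',L,'in tool',T.T@(L-o['position']),T.T@[c,s,0])
# net tri
uv=np.array([256.2,212.]);K=W['camera_matrix'];d=(uv-K[:2,2])/K[0,0];th=np.linalg.norm(d);d=d/th*np.sin(th)
rw=W['orientation']@np.array([d[0],-d[1],-np.cos(th)]);rs=ray(S,(313.0,219.7))
A=np.c_[rw,-rs];k=np.linalg.lstsq(A,S['eye']-W['eye'],rcond=None)[0];print('net ledge',W['eye']+rw*k[0],S['eye']+rs*k[1])
E
```

```text
[ 0.488  -0.0389] 41.02672209168555 0.003114394027277591 [[0.2, 0.3], [2.5, 0.4], [-0.4, -0.2], [-0.5, -0.1], [0.2, 0.7], [-0.9, -36.2]]
ledge mid [ 0.41858203 -0.09925626  0.08511439] in tool [-0.00121343 -0.00188523  0.05355398] [2.79756490e-04 3.23230754e-04 9.99999909e-01]
net ledge [ 0.41742932 -0.09831095  0.08198361] [ 0.41879458 -0.0990352   0.08263342]
```

>>> {"op": "arm_command", "data": {
  "deltas": [
    {"dx":0,"dy":0,"dz":0.026,"rx":0,"ry":0,"rz":0.006,"fingers":0.05},
    {"dx":-0.001,"dy":0,"dz":0.026,"rx":0,"ry":0,"rz":0.006,"fingers":0.05},
    {"dx":0,"dy":0,"dz":0.024,"rx":0,"ry":0,"rz":0,"fingers":0.05},
    {"dx":0,"dy":0,"dz":0,"rx":0,"ry":0,"rz":0,"fingers":0.016},
    {"dx":0,"dy":0,"dz":0,"rx":0,"ry":0,"rz":0,"fingers":0.016},
    {"dx":0,"dy":0,"dz":0,"rx":0,"ry":0,"rz":0,"fingers":0.016}
  ],
  "squeeze": 25
}}

```text
time_s: 10.35
position: [0.4354, -0.0853, 0.0829]
tool_rot: [[0.656, -0.0, 0.755], [-0.755, 0.001, 0.656], [-0.001, -1.0, 0.001]]
ft_force: [0.6, -0.6, -0.0]
grip_width: 0.0162
gripper_force: 0.0
```

```bash
python3 - <<'E'
from h import *
st()
w=env.get_image('wrist');cv2.imwrite('pics/w4.png',cv2.resize(w['color'],None,fx=1.5,fy=1.5))
E
```

```text
10.35 q [-66.1  56.1 126.   72.9  89.4  -2. ] p [ 0.4354 -0.0853  0.0829] az 41.0 pitch -0.0 x [ 0.656 -0.755 -0.001] F [ 0.6 -0.6 -0. ] w 0.0162 0.0
```

View pics/w4.png

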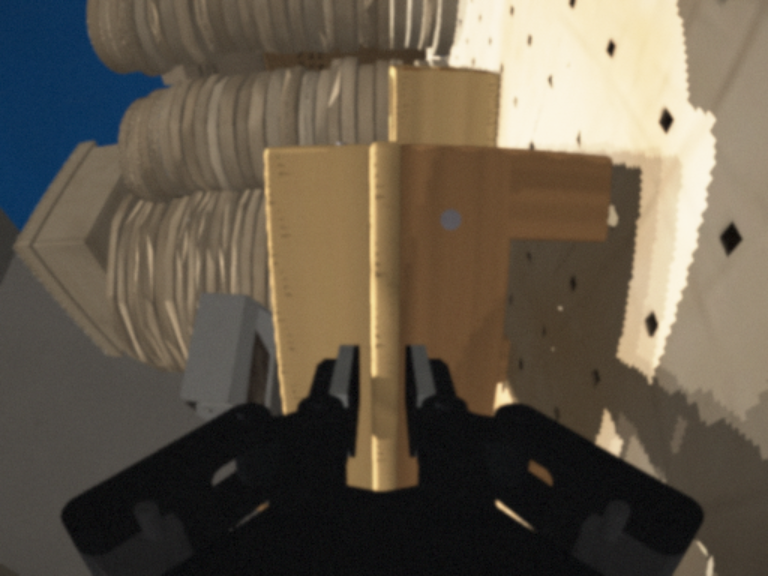

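The ledge (columns 372–400) sits nearly centred between the pads (357 and 407), so I'll close the fingers.

>>> {"op": "arm_command", "data": {
  "deltas": [
    {"dx":0,"dy":0,"dz":0,"rx":0,"ry":0,"rz":0,"fingers":0.006},
    {"dx":0,"dy":0,"dz":0,"rx":0,"ry":0,"rz":0,"fingers":0.006},
    {"dx":0,"dy":0,"dz":0,"rx":0,"ry":0,"rz":0,"fingers":0.006}
  ],
  "squeeze": 40
}}

```text
time_s: 10.7
position: [0.4357, -0.0852, 0.0826]
tool_rot: [[0.656, -0.001, 0.755], [-0.755, 0.001, 0.656], [-0.001, -1.0, 0.0]]
ft_force: [-1.6, -1.2, -3.1]
grip_width: 0.0075
gripper_force: 39.9
```

```bash
python3 - <<'E'
from h import *
st();print(env.observe()['wrist_torque'])
t=env.get_image('top');cv2.imwrite('pics/t5.png',cv2.resize(t['color'][88:248,122:272],None,fx=3.7,fy=3.7,interpolation=cv2.INTER_CUBIC))
for q in ['crate','crate_rim','tray_hook','tray']:
  print(q,[(d['location'],d['p'],d2['box']) for d,d2 in zip(env.tip_of(q,t)[:1],env.look_for(q,t)[:1])])
E
```

```text
10.7 q [-66.1  56.2 126.   73.   89.4  -2. ] p [ 0.4357 -0.0852  0.0826] az 41.0 pitch -0.0 x [ 0.656 -0.755 -0.001] F [-1.6 -1.2 -3.1] w 0.0075 39.8893404006958
[-0.72579497  0.65974622 -0.07324534]
crate [([181.3, 148.9], 0.71, [129.0, 99.1, 230.9, 189.5])]
crate_rim [([187.8, 166.5], 0.73, [129.7, 96.4, 231.3, 188.7])]
tray_hook [([197.1, 191.3], 0.94, [163.0, 165.6, 255.1, 255.6])]
tray [([210.4, 217.7], 0.58, [165.3, 170.0, 254.1, 261.1])]
```

View pics/t5.png

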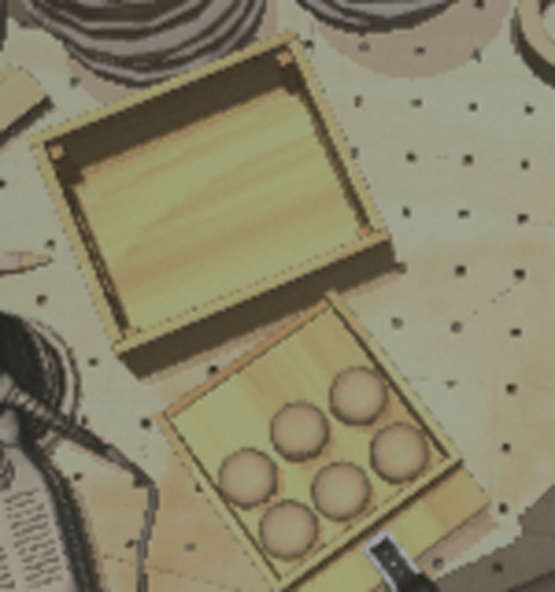

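The closer crop shows the rim corners at (120,354), (390,238), (295,35) and (35,145), and the gripper on the ledge at (390,560). I'll refit the crate from these.

```bash
python3 - <<'E'
from h import *
from scipy.optimize import least_squares
p=env.get_image('top')
pts=[(120,354),(390,238),(295,35),(35,145)];M=[(-.09,.105,.075),(-.09,-.105,.075),(.09,-.105,.075),(.09,.105,.075)]
P=[atz(p,np.array(u)/3.7+[122,88],.075)[:2] for u in pts]
for i in range(4):
    d=P[(i+1)%4]-P[i];print(np.linalg.norm(d).round(4),(np.degrees(np.arctan2(d[1],d[0]))+90)%90)
def f(v):
    c,s=np.cos(v[2]),np.sin(v[2]);k=v[3]
    return np.concatenate([proj(p,[v[0]+k*(c*X[0]-s*X[1]),v[1]+k*(s*X[0]+c*X[1]),X[2]])-(np.array(u)/3.7+[122,88]) for u,X in zip(pts,M)])
r=least_squares(f,[.68,.06,.5,1]);v=r.x;print(v[:2],np.degrees(v[2]),v[3],r.fun.reshape(-1,2).round(1).tolist())
c=np.array([np.cos(v[2]),np.sin(v[2])])
near=(P[0]+P[1])/2;print('rim mid',near, 'from fit',v[:2]-.09*v[3]*c)
tray=np.array([.488,-.0389]);print('tray rel rim in crate axes',(tray-near)@c,(tray-near)@[-c[1],c[0]])
# tray edge readings in same image, scaled: rear wall top corners, spout tips
for u,z in [((285,587),.122),((460,462),.122),((163,418),.091),((332,296),.091),((490,500),.086)]:print(u,atz(p,np.array(u)/3.7+[122,88],z).round(4))
E
```

```text
0.2062 28.386436125046252
0.1737 28.595310721694176
0.205 28.99829408575772
0.1715 28.197350165437143
[0.6770183  0.05378588] 28.53859318035482 0.9712471444186584 [[0.7, 0.3], [-0.2, 0.4], [-0.3, 0.0], [-0.2, -0.7]]
rim mid [0.60107793 0.01268685] from fit [0.60022703 0.01202463]
tray rel rim in crate axes -0.12398410597729745 0.008704229986898307
(285, 587) [ 0.3945 -0.0347  0.122 ]
(460, 462) [ 0.4834 -0.141   0.122 ]
(163, 418) [0.5055 0.0641 0.091 ]
(332, 296) [ 0.5996 -0.0428  0.091 ]
(490, 500) [ 0.4651 -0.1621  0.086 ]
```

```bash
python3 - <<'E'
from h import *
p=env.get_image('top');o=env.observe()
for X in ([.4357,-.0852,.0826],[.4357,-.0852,.095]):print(((proj(p,X)-[122,88])*3.7).round())
plan([([.4707,-.0504,.0826],Rh(28.8,0,-1),10,.006)],dp=4)
E
```

```text
[373. 536.]
[372. 534.]
[{"dx":-0.0003,"dy":0.0,"dz":0.0049,"rx":0.0,"ry":0.0214,"rz":-0.0002,"fingers":0.006},{"dx":-0.0004,"dy":0.0,"dz":0.0049,"rx":-0.0001,"ry":0.0213,"rz":-0.0001,"fingers":0.006},{"dx":-0.0005,"dy":0.0,"dz":0.0048,"rx":0.0,"ry":0.0214,"rz":-0.0002,"fingers":0.006},{"dx":-0.0006,"dy":0.0001,"dz":0.0049,"rx":-0.0001,"ry":0.0214,"rz":-0.0002,"fingers":0.006},{"dx":-0.0007,"dy":0.0,"dz":0.0048,"rx":0.0,"ry":0.0214,"rz":-0.0002,"fingers":0.006},{"dx":-0.0008,"dy":0.0,"dz":0.0049,"rx":0.0,"ry":0.0213,"rz":-0.0001,"fingers":0.006},{"dx":-0.0009,"dy":0.0,"dz":0.0048,"rx":-0.0001,"ry":0.0214,"rz":-0.0002,"fingers":0.006},{"dx":-0.001,"dy":0.0,"dz":0.0048,"rx":0.0,"ry":0.0214,"rz":-0.0002,"fingers":0.006},{"dx":-0.0011,"dy":0.0,"dz":0.0047,"rx":-0.0001,"ry":0.0213,"rz":-0.0001,"fingers":0.006},{"dx":-0.0012,"dy":0.0,"dz":0.0048,"rx":0.0,"ry":0.0214,"rz":-0.0002,"fingers":0.006}]
```

>>> {"op": "arm_command", "data": {
  "deltas": [
    {"dx":-0.0003,"dy":0,"dz":0.0049,"rx":0,"ry":0.0214,"rz":0,"fingers":0.006},
    {"dx":-0.0004,"dy":0,"dz":0.0049,"rx":0,"ry":0.0213,"rz":0,"fingers":0.006},
    {"dx":-0.0005,"dy":0,"dz":0.0048,"rx":0,"ry":0.0214,"rz":0,"fingers":0.006},
    {"dx":-0.0006,"dy":0,"dz":0.0049,"rx":0,"ry":0.0214,"rz":0,"fingers":0.006},
    {"dx":-0.0007,"dy":0,"dz":0.0048,"rx":0,"ry":0.0214,"rz":0,"fingers":0.006},
    {"dx":-0.0008,"dy":0,"dz":0.0049,"rx":0,"ry":0.0213,"rz":0,"fingers":0.006},
    {"dx":-0.0009,"dy":0,"dz":0.0048,"rx":0,"ry":0.0214,"rz":0,"fingers":0.006},
    {"dx":-0.001,"dy":0,"dz":0.0048,"rx":0,"ry":0.0214,"rz":0,"fingers":0.006},
    {"dx":-0.0011,"dy":0,"dz":0.0047,"rx":0,"ry":0.0213,"rz":0,"fingers":0.006},
    {"dx":-0.0012,"dy":0,"dz":0.0048,"rx":0,"ry":0.0214,"rz":0,"fingers":0.006},
    {"dx":0,"dy":0,"dz":0,"rx":0,"ry":0,"rz":0,"fingers":0.006}
  ]
}}

```text
time_s: 12.35
position: [0.4706, -0.0495, 0.0828]
tool_rot: [[0.483, -0.001, 0.876], [-0.876, 0.003, 0.483], [-0.003, -1.0, 0.0]]
ft_force: [0.3, 0.3, -3.9]
grip_width: 0.0076
gripper_force: 39.7
```

```bash
python3 - <<'E'
from h import *
st()
t=env.get_image('top');cv2.imwrite('pics/t6.png',cv2.resize(t['color'][88:238,122:272],None,fx=4,fy=4,interpolation=cv2.INTER_CUBIC))
E
```

```text
12.35 q [-58.4  60.5 134.6  92.7  90.7 -14.9] p [ 0.4706 -0.0495  0.0828] az 28.9 pitch -0.0 x [ 0.483 -0.876 -0.003] F [ 0.3  0.3 -3.9] w 0.0076 39.68299627304077
```

View pics/t6.png

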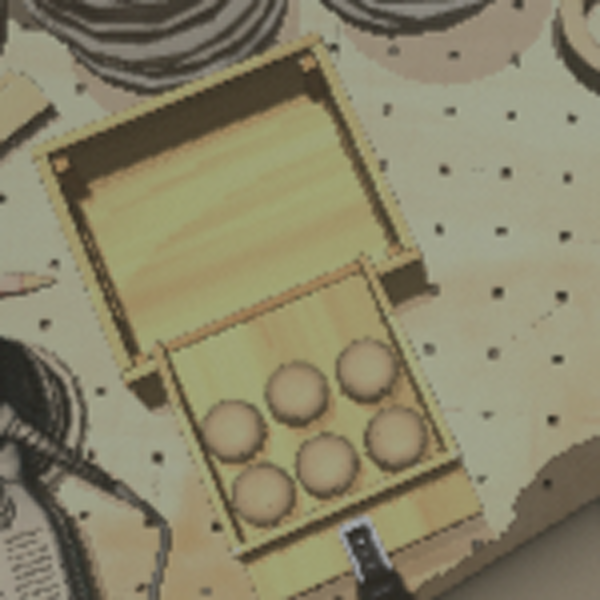

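The spout now overhangs the rim: its sill runs (160,348)–(366,260), the rear wall top runs (243,553)–(460,460), and the crate rim runs (130,380)–(420,250). It looks close to square, so I'll check the numbers.

```bash
python3 - <<'E'
from h import *
p=env.get_image('top')
w=lambda u,z:atz(p,np.array(u)/4+[122,88],z)[:2]
for n,a,b,z in[('rear',(243,553),(460,460),.122),('sill',(160,348),(366,260),.091),('rim',(130,380),(420,250),.075),('far',(38,155),(320,38),.075)]:
    A,B=w(a,z),w(b,z);d=B-A;print(n,A.round(4),B.round(4),np.linalg.norm(d).round(4),'yaw',np.degrees(np.arctan2(d[1],d[0]))+90)
c=np.array([np.cos(np.radians(28.5)),np.sin(np.radians(28.5))])
R=(w((130,380),.075)+w((420,250),.075))/2;T=(w((243,553),.122)+w((460,460),.122))/2
print('rear wall to rim',(R-T)@c,'want .122; lat',(T-R)@[-c[1],c[0]])
# auto-refine edges: line fit by gradient along normals
g=cv2.cvtColor(p['color'],cv2.COLOR_BGR2GRAY).astype(np.float32)
def edge(a,b,z,s=2.5):
    a,b=np.array(a)/4+[122,88],np.array(b)/4+[122,88];d=(b-a)/np.linalg.norm(b-a);n=np.array([-d[1],d[0]]);pts=[]
    for t in np.linspace(.1,.9,30):
        q=a+(b-a)*t;k=np.arange(-s,s+.01,.25);l=q+k[:,None]*n
        v=cv2.remap(g,l[:,0].astype(np.float32)[None],l[:,1].astype(np.float32)[None],1)[0];gr=np.gradient(v);i=np.argmax(abs(gr));pts.append(atz(p,l[i],z)[:2])
    vx,vy,x,y=cv2.fitLine(np.array(pts,np.float32),cv2.DIST_HUBER,0,.0005,.001)[:,0];return np.degrees(np.arctan2(vx,-vy))%180,(x,y)
for n,a,b,z in[('rear',(243,553),(460,460),.122),('far',(38,155),(320,38),.075),('rimL',(130,380),(420,250),.075)]:print(n,edge(a,b,z))
E
```

```text
rear [0.4405 0.0092] [ 0.5062 -0.1166] 0.1419 yaw 27.58679388795146
sill [0.5724 0.0825] [ 0.6404 -0.0436] 0.1433 yaw 28.33627918063496
rim [0.5539 0.1034] [ 0.6551 -0.0765] 0.2065 yaw 29.352461316481687
far [0.7045 0.1845] [0.8025 0.0044] 0.2051 yaw 28.563805673803053
rear wall to rim 0.1472889846269415 want .122; lat 0.0035982682032410993
rear (np.float32(28.645994), (np.float32(0.48028183), np.float32(-0.061498757)))
far (np.float32(28.538568), (np.float32(0.7461248), np.float32(0.107972816)))
rimL (np.float32(28.811338), (np.float32(0.60952175), np.float32(0.014025871)))
```

>>> {"op": "arm_command", "data": {
  "deltas": [
    {"dx":0,"dy":0.0005,"dz":0.003,"rx":0,"ry":0,"rz":0,"fingers":0.006},
    {"dx":0,"dy":0,"dz":0.004,"rx":0,"ry":0,"rz":0,"fingers":0.006},
    {"dx":0,"dy":0,"dz":0.004,"rx":0,"ry":0,"rz":0,"fingers":0.006},
    {"dx":0,"dy":0,"dz":0.003,"rx":0,"ry":0,"rz":0,"fingers":0.006},
    {"dx":0,"dy":0,"dz":0.001,"rx":0,"ry":0,"rz":0,"fingers":0.006}
  ]
}}

```text
time_s: 12.95
position: [0.484, -0.0429, 0.0825]
tool_rot: [[0.482, -0.0, 0.876], [-0.876, 0.002, 0.482], [-0.001, -1.0, 0.001]]
ft_force: [-1.9, -1.1, -2.0]
grip_width: 0.0073
gripper_force: 40.0
```

>>> {"op": "arm_command", "data": {
  "deltas": [
    {"dx":0,"dy":0,"dz":0.001,"rx":0,"ry":0,"rz":0,"fingers":0.006},
    {"dx":0,"dy":0,"dz":0.001,"rx":0,"ry":0,"rz":0,"fingers":0.006}
  ]
}}

```text
time_s: 13.15
position: [0.4856, -0.0421, 0.0825]
tool_rot: [[0.482, -0.0, 0.876], [-0.876, 0.002, 0.482], [-0.002, -1.0, 0.001]]
ft_force: [-1.7, -0.8, -1.3]
grip_width: 0.0075
gripper_force: 40.0
```

>>> {"op": "arm_command", "data": {
  "deltas": [
    {"dx":0,"dy":0,"dz":0.001,"rx":0,"ry":0,"rz":0,"fingers":0.006},
    {"dx":0,"dy":0,"dz":0.001,"rx":0,"ry":0,"rz":0,"fingers":0.006}
  ]
}}

```text
time_s: 13.35
position: [0.4874, -0.0412, 0.0825]
tool_rot: [[0.482, -0.0, 0.876], [-0.876, 0.002, 0.482], [-0.002, -1.0, 0.001]]
ft_force: [-2.4, -0.9, -1.2]
grip_width: 0.0074
gripper_force: 40.0
```

>>> {"op": "arm_command", "data": {
  "deltas": [
    {"dx":0,"dy":0,"dz":0.001,"rx":0,"ry":0,"rz":0,"fingers":0.006}
  ]
}}

```text
time_s: 13.45
position: [0.4882, -0.0408, 0.0824]
tool_rot: [[0.482, -0.0, 0.876], [-0.876, 0.002, 0.482], [-0.002, -1.0, 0.001]]
ft_force: [-1.8, -0.8, -2.0]
grip_width: 0.0074
gripper_force: 40.0
```

>>> {"op": "arm_command", "data": {
  "deltas": [
    {"dx":0,"dy":0,"dz":0.001,"rx":0,"ry":0,"rz":0,"fingers":0.006}
  ]
}}

```text
time_s: 13.55
position: [0.4891, -0.0403, 0.0824]
tool_rot: [[0.482, -0.0, 0.876], [-0.876, 0.002, 0.482], [-0.002, -1.0, 0.001]]
ft_force: [-1.3, -1.3, -1.6]
grip_width: 0.0073
gripper_force: 40.0
```

>>> {"op": "arm_command", "data": {
  "deltas": [
    {"dx":0,"dy":0,"dz":0.001,"rx":0,"ry":0,"rz":0,"fingers":0.006}
  ]
}}

```text
time_s: 13.65
position: [0.49, -0.0398, 0.0824]
tool_rot: [[0.482, -0.0, 0.876], [-0.876, 0.002, 0.482], [-0.002, -1.0, 0.001]]
ft_force: [-2.0, -1.4, -3.0]
grip_width: 0.0077
gripper_force: 40.1
```

>>> {"op": "arm_command", "data": {
  "deltas": [
    {"dx":0,"dy":0,"dz":0.001,"rx":0,"ry":0,"rz":0,"fingers":0.006}
  ]
}}

```text
time_s: 13.75
position: [0.4908, -0.0393, 0.0824]
tool_rot: [[0.482, -0.001, 0.876], [-0.876, 0.002, 0.482], [-0.002, -1.0, 0.0]]
ft_force: [-9.3, -4.9, -1.4]
grip_width: 0.0073
gripper_force: 41.2
```

>>> {"op": "arm_command", "data": {
  "deltas": [
    {"dx":0,"dy":0,"dz":0.001,"rx":0,"ry":0,"rz":0,"fingers":0.006}
  ]
}}

```text
time_s: 13.85
position: [0.4917, -0.039, 0.0825]
tool_rot: [[0.481, -0.001, 0.877], [-0.877, 0.002, 0.481], [-0.002, -1.0, 0.0]]
ft_force: [-8.0, -5.1, -0.8]
grip_width: 0.0074
gripper_force: 41.2
```

```bash
cat > e.py <<'E'
from h import *
def edge(p,a,b,z,s=2.5):
    g=cv2.cvtColor(p['color'],cv2.COLOR_BGR2GRAY).astype(np.float32)
    a,b=np.array(a,float),np.array(b,float);d=(b-a)/np.linalg.norm(b-a);n=np.array([-d[1],d[0]]);pts=[]
    for t in np.linspace(.1,.9,30):
        q=a+(b-a)*t;k=np.arange(-s,s+.01,.25);l=q+k[:,None]*n
        v=cv2.remap(g,l[:,0].astype(np.float32)[None],l[:,1].astype(np.float32)[None],1)[0];i=np.argmax(abs(np.gradient(v)));pts.append(atz(p,l[i],z)[:2])
    vx,vy,x,y=cv2.fitLine(np.array(pts,np.float32),cv2.DIST_HUBER,0,.0005,.001)[:,0];return np.degrees(np.arctan2(vx,-vy))%180,np.array([x,y])
c=np.array([.8785,.477]);n=np.array([-.477,.8785])
def crate(p):
    f=lambda u:np.array(u)/4+[122,88]
    a=edge(p,f((38,155)),f((320,38)),.075);r=edge(p,f((320,38)),f((420,250)),.075)
    print('crate far',round(float(a[0]),2),'along %.4f'%(a[1]@c),'right lat %.4f'%(r[1]@n))
def tray(p,pos,az,off=(0,-.008)):
    # project rear wall top outer edge from believed pose
    u=np.array([np.cos(np.radians(az)),np.sin(np.radians(az))]);v=np.array([-u[1],u[0]]);m=np.array(pos[:2])+.008*u+off
    A,B=[proj(p,[*(m+s*v),.122]) for s in(.070,-.070)];e=edge(p,A,B,.122,3);print('rear wall',round(float(e[0]),2),'along %.4f'%(e[1]@c))
if __name__=='__main__':
    st();p=env.get_image('top');crate(p);o=env.observe();tray(p,o['position'],28.9)
E
python3 e.py
```

```text
13.85 q [-53.6  59.3 132.6  97.4  91.6 -11.6] p [ 0.4917 -0.039   0.0825] az 28.8 pitch -0.0 x [ 0.481 -0.877 -0.002] F [-8.  -5.1 -0.8] w 0.0074 41.16186261177063
crate far 28.4 along 0.7084 right lat -0.3798
rear wall 28.3 along 0.4159
```

>>> {"op": "arm_command", "data": {
  "deltas": [
    {"dx":0,"dy":0,"dz":0,"rx":0,"ry":0,"rz":0,"fingers":0.0115},
    {"dx":0,"dy":0,"dz":0,"rx":0,"ry":0,"rz":0,"fingers":0.0115}
  ]
}}

```text
time_s: 14.1
position: [0.4917, -0.0387, 0.0826]
tool_rot: [[0.482, -0.0, 0.876], [-0.876, 0.002, 0.482], [-0.002, -1.0, 0.001]]
ft_force: [-0.2, 0.1, -0.8]
grip_width: 0.0116
gripper_force: 0.0
```

```bash
cat > tilt.py <<'E'
from h import *
import sys
st();o=env.observe()
AZ=28.8;u=np.array([np.cos(np.radians(AZ)),np.sin(np.radians(AZ)),0]);k=np.array([0,0,1.])
import os
if not os.path.exists('hook.npy'): np.save('hook.npy',np.array(o['position'])+.130*u)
H=np.load('hook.npy');H[2]=.078
def pose(th):
    t=np.radians(th);cz=max(.078*np.cos(t),.075);s=max(.078-.075/np.cos(t),0) if th<80 else 0
    C=H.copy();C+=u*s*np.sin(t);C[2]=cz
    a,b=-.130,.0045
    return C+u*(a*np.cos(t)+b*np.sin(t))+k*(-a*np.sin(t)+b*np.cos(t)),Rh(AZ,th,-1)
if __name__=='__main__':
    ths=[float(x) for x in sys.argv[2:]]
    plan([(*pose(t),1,float(sys.argv[1])) for t in ths],dp=4)
E
python3 tilt.py .0115 2 4 6 9 12 15 18 21 24 27 30
```

```text
14.1 q [-53.6  59.3 132.6  97.4  91.6 -11.6] p [ 0.4917 -0.0387  0.0826] az 28.8 pitch -0.1 x [ 0.482 -0.876 -0.002] F [-0.2  0.1 -0.8] w 0.0116 0.0
[{"dx":0.0,"dy":-0.0044,"dz":0.0003,"rx":-0.036,"ry":0.0003,"rz":-0.0019,"fingers":0.0115},{"dx":0.0,"dy":-0.0044,"dz":0.0004,"rx":-0.0349,"ry":0.0,"rz":0.0,"fingers":0.0115},{"dx":0.0,"dy":-0.0043,"dz":0.0003,"rx":-0.0349,"ry":0.0,"rz":0.0,"fingers":0.0115},{"dx":0.0,"dy":-0.0063,"dz":0.0005,"rx":-0.0523,"ry":0.0,"rz":0.0,"fingers":0.0115},{"dx":0.0,"dy":-0.006,"dz":0.0005,"rx":-0.0524,"ry":0.0,"rz":0.0,"fingers":0.0115},{"dx":0.0,"dy":-0.0058,"dz":0.0004,"rx":-0.0523,"ry":0.0,"rz":0.0,"fingers":0.0115},{"dx":0.0,"dy":-0.0065,"dz":0.0005,"rx":-0.0524,"ry":0.0,"rz":0.0,"fingers":0.0115},{"dx":0.0,"dy":-0.0068,"dz":0.0004,"rx":-0.0524,"ry":0.0,"rz":0.0,"fingers":0.0115},{"dx":0.0,"dy":-0.0068,"dz":0.0004,"rx":-0.0523,"ry":0.0,"rz":0.0,"fingers":0.0115},{"dx":0.0,"dy":-0.0068,"dz":0.0004,"rx":-0.0524,"ry":0.0,"rz":0.0,"fingers":0.0115},{"dx":0.0,"dy":-0.0068,"dz":0.0004,"rx":-0.0523,"ry":0.0,"rz":0.0,"fingers":0.0115}]
```

>>> {"op": "arm_command", "data": {
  "deltas": [
    {"dx":0,"dy":-0.0044,"dz":0.0003,"rx":-0.036,"ry":0.0003,"rz":-0.0019,"fingers":0.0115},
    {"dx":0,"dy":-0.0044,"dz":0.0004,"rx":-0.0349,"ry":0,"rz":0,"fingers":0.0115},
    {"dx":0,"dy":-0.0043,"dz":0.0003,"rx":-0.0349,"ry":0,"rz":0,"fingers":0.0115},
    {"dx":0,"dy":-0.0063,"dz":0.0005,"rx":-0.0523,"ry":0,"rz":0,"fingers":0.0115},
    {"dx":0,"dy":-0.006,"dz":0.0005,"rx":-0.0524,"ry":0,"rz":0,"fingers":0.0115},
    {"dx":0,"dy":-0.0058,"dz":0.0004,"rx":-0.0523,"ry":0,"rz":0,"fingers":0.0115}
  ]
}}

```text
time_s: 14.7
position: [0.4965, -0.036, 0.1131]
tool_rot: [[0.481, -0.23, 0.846], [-0.877, -0.126, 0.465], [-0.001, -0.965, -0.262]]
ft_force: [0.8, 1.0, -4.3]
grip_width: 0.0115
gripper_force: 1.3
```

>>> {"op": "arm_command", "data": {
  "deltas": [
    {"dx":0,"dy":-0.0065,"dz":0.0005,"rx":-0.0524,"ry":0,"rz":0,"fingers":0.0115},
    {"dx":0,"dy":-0.0068,"dz":0.0004,"rx":-0.0524,"ry":0,"rz":0,"fingers":0.0115},
    {"dx":0,"dy":-0.0068,"dz":0.0004,"rx":-0.0523,"ry":0,"rz":0,"fingers":0.0115},
    {"dx":0,"dy":-0.0068,"dz":0.0004,"rx":-0.0524,"ry":0,"rz":0,"fingers":0.0115},
    {"dx":0,"dy":-0.0068,"dz":0.0004,"rx":-0.0523,"ry":0,"rz":0,"fingers":0.0115}
  ]
}}

```text
time_s: 15.2
position: [0.5086, -0.0289, 0.1438]
tool_rot: [[0.481, -0.441, 0.757], [-0.877, -0.242, 0.416], [-0.0, -0.864, -0.503]]
ft_force: [0.3, -0.3, -3.6]
grip_width: 0.0114
gripper_force: 1.2
```

```bash
python3 -c "
from e import *
p=env.get_image('top');crate(p)
print(len([1 for d in env.look_for('turned_knob_1',p) if d['p']>.4]),[(d['location'],d['p']) for d in env.tip_of('crate_rim',p)[:1]],[(d['location'],d['p']) for d in env.tip_of('tray_hook',p)[:1]])
"; python3 tilt.py .0115 33 36 39 42 45 48 51 54 57 60
```

```text
crate far 28.39 along 0.7085 right lat -0.3802
5 [([189.9, 168.3], 0.72)] [([189.4, 163.4], 0.97)]
15.4 q [-43.7  23.6 123.2  86.2  55.9  39.1] p [ 0.5087 -0.029   0.1436] az 28.8 pitch 30.0 x [ 0.482 -0.876  0.   ] F [-1.8 -1.2 -0.2] w 0.0114 1.0998525470495224
[{"dx":0.0004,"dy":-0.0071,"dz":0.0004,"rx":-0.0528,"ry":0.0003,"rz":0.0006,"fingers":0.0115},{"dx":0.0,"dy":-0.0068,"dz":0.0004,"rx":-0.0523,"ry":0.0,"rz":0.0,"fingers":0.0115},{"dx":0.0,"dy":-0.0068,"dz":0.0004,"rx":-0.0524,"ry":0.0,"rz":0.0,"fingers":0.0115},{"dx":0.0,"dy":-0.0068,"dz":0.0004,"rx":-0.0523,"ry":0.0,"rz":0.0,"fingers":0.0115},{"dx":0.0,"dy":-0.0068,"dz":0.0004,"rx":-0.0524,"ry":0.0,"rz":0.0,"fingers":0.0115},{"dx":0.0,"dy":-0.0068,"dz":0.0004,"rx":-0.0524,"ry":0.0,"rz":0.0,"fingers":0.0115},{"dx":0.0,"dy":-0.0068,"dz":0.0005,"rx":-0.0523,"ry":0.0,"rz":0.0,"fingers":0.0115},{"dx":0.0,"dy":-0.0068,"dz":0.0004,"rx":-0.0524,"ry":0.0,"rz":0.0,"fingers":0.0115},{"dx":0.0,"dy":-0.0068,"dz":0.0004,"rx":-0.0523,"ry":0.0,"rz":0.0,"fingers":0.0115},{"dx":0.0,"dy":-0.0068,"dz":0.0004,"rx":-0.0524,"ry":0.0,"rz":0.0,"fingers":0.0115}]
```

>>> {"op": "arm_command", "data": {
  "deltas": [
    {"dx":0.0004,"dy":-0.0071,"dz":0.0004,"rx":-0.0528,"ry":0.0003,"rz":0.0006,"fingers":0.0115},
    {"dx":0,"dy":-0.0068,"dz":0.0004,"rx":-0.0523,"ry":0,"rz":0,"fingers":0.0115},
    {"dx":0,"dy":-0.0068,"dz":0.0004,"rx":-0.0524,"ry":0,"rz":0,"fingers":0.0115},
    {"dx":0,"dy":-0.0068,"dz":0.0004,"rx":-0.0523,"ry":0,"rz":0,"fingers":0.0115},
    {"dx":0,"dy":-0.0068,"dz":0.0004,"rx":-0.0524,"ry":0,"rz":0,"fingers":0.0115}
  ]
}}

```text
time_s: 15.9
position: [0.5275, -0.019, 0.1689]
tool_rot: [[0.482, -0.623, 0.616], [-0.876, -0.34, 0.341], [-0.004, -0.704, -0.71]]
ft_force: [-1.7, 0.1, -2.2]
grip_width: 0.0115
gripper_force: 0.8
```

```bash
python3 tilt.py .0115 48 51 54 57 60 63 66 69 72|cut -c1-200
```

```text
15.9 q [-34.   16.1 111.2  59.4  46.8  76.8] p [ 0.5275 -0.019   0.1689] az 29.0 pitch 45.2 x [ 0.482 -0.876 -0.004] F [-1.7  0.1 -2.2] w 0.0115 0.7788212411105633
[{"dx":0.0,"dy":-0.0079,"dz":-0.0002,"rx":-0.0484,"ry":0.0026,"rz":-0.0028,"fingers":0.0115},{"dx":0.0,"dy":-0.0068,"dz":0.0005,"rx":-0.0523,"ry":0.0,"rz":0.0,"fingers":0.0115},{"dx":0.0,"dy":-0.0068,
```

>>> {"op": "arm_command", "data": {
  "deltas": [
    {"dx":0,"dy":-0.0079,"dz":-0.0002,"rx":-0.0484,"ry":0.0026,"rz":-0.0028,"fingers":0.0115},
    {"dx":0,"dy":-0.0068,"dz":0.0005,"rx":-0.0523,"ry":0,"rz":0,"fingers":0.0115},
    {"dx":0,"dy":-0.0068,"dz":0.0004,"rx":-0.0524,"ry":0,"rz":0,"fingers":0.0115},
    {"dx":0,"dy":-0.0068,"dz":0.0004,"rx":-0.0523,"ry":0,"rz":0,"fingers":0.0115},
    {"dx":0,"dy":-0.0068,"dz":0.0004,"rx":-0.0524,"ry":0,"rz":0,"fingers":0.0115}
  ]
}}

```text
time_s: 16.4
position: [0.5517, -0.0055, 0.1893]
tool_rot: [[0.482, -0.76, 0.436], [-0.876, -0.418, 0.241], [-0.001, -0.498, -0.867]]
ft_force: [-0.6, -0.5, -1.3]
grip_width: 0.0114
gripper_force: 0.6
```

```bash
python3 -c "
from e import *
p=env.get_image('top');crate(p)
s=env.get_image('side')
for i in (p,s):
  print([([int(v) for v in d['box']],round(d['p'],2)) for d in env.look_for('turned_knob_1',i) if d['p']>.3])
"; python3 tilt.py .0115 63 66 69 72 74 76 78 |cut -c1-330
```

```text
crate far 28.44 along 0.7085 right lat -0.3802
[([180, 133, 194, 147], 0.65), ([164, 124, 184, 134], 0.58), ([149, 138, 162, 153], 0.55), ([151, 123, 169, 138], 0.48), ([164, 157, 172, 168], 0.44)]
[([128, 293, 149, 319], 0.84), ([133, 279, 151, 291], 0.77), ([185, 164, 290, 246], 0.68), ([149, 249, 171, 268], 0.5)]
16.6 q [-24.1  15.9  97.6  30.8  51.5 110.7] p [ 0.5519 -0.0055  0.1896] az 28.8 pitch 59.9 x [ 0.482 -0.876  0.   ] F [-1.1  0.9 -1.9] w 0.0112 0.521987546235323
[{"dx":0.0001,"dy":-0.007,"dz":0.0003,"rx":-0.0547,"ry":0.0001,"rz":0.0009,"fingers":0.0115},{"dx":0.0,"dy":-0.0068,"dz":0.0004,"rx":-0.0524,"ry":0.0,"rz":0.0,"fingers":0.0115},{"dx":0.0,"dy":-0.0068,"dz":0.0004,"rx":-0.0524,"ry":0.0,"rz":0.0,"fingers":0.0115},{"dx":0.0,"dy":-0.0068,"dz":0.0004,"rx":-0.0523,"ry":0.0,"rz":0.0,"fi
```

>>> {"op": "arm_command", "data": {
  "deltas": [
    {"dx":0.0001,"dy":-0.007,"dz":0.0003,"rx":-0.0547,"ry":0,"rz":0.0009,"fingers":0.0115},
    {"dx":0,"dy":-0.0068,"dz":0.0004,"rx":-0.0524,"ry":0,"rz":0,"fingers":0.0115},
    {"dx":0,"dy":-0.0068,"dz":0.0004,"rx":-0.0524,"ry":0,"rz":0,"fingers":0.0115},
    {"dx":0,"dy":-0.0068,"dz":0.0004,"rx":-0.0523,"ry":0,"rz":0,"fingers":0.0115},
    {"dx":0,"dy":-0.0046,"dz":0.0003,"rx":-0.035,"ry":0,"rz":0,"fingers":0.0115},
    {"dx":0,"dy":-0.0046,"dz":0.0003,"rx":-0.035,"ry":0,"rz":0,"fingers":0.0115},
    {"dx":0,"dy":0,"dz":0,"rx":0,"ry":0,"rz":0,"fingers":0.0115},
    {"dx":0,"dy":0,"dz":0,"rx":0,"ry":0,"rz":0,"fingers":0.0115},
    {"dx":0,"dy":0,"dz":0,"rx":0,"ry":0,"rz":0,"fingers":0.0115}
  ]
}}

```text
time_s: 17.5
position: [0.582, 0.0104, 0.2031]
tool_rot: [[0.48, -0.851, 0.213], [-0.877, -0.466, 0.115], [0.001, -0.242, -0.97]]
ft_force: [-0.1, 0.2, -0.6]
grip_width: 0.0113
gripper_force: 0.2
```

```bash
python3 -c "
from e import *
st();p=env.get_image('top');crate(p)
s=env.get_image('side')
for i in (p,s):
  print([([int(v) for v in d['box']],round(d['p'],2)) for d in env.look_for('turned_knob_1',i) if d['p']>.25])
a=cv2.resize(p['color'][88:208,122:242],(480,480),interpolation=cv2.INTER_CUBIC);b=cv2.resize(s['color'][205:355,100:210],(320,436),interpolation=cv2.INTER_CUBIC)
b=np.vstack([b,np.zeros((44,320,3),np.uint8)]);cv2.imwrite('pics/final.png',np.hstack([a,b]))
"
```

```text
17.5 q [-15.   21.3  81.5  10.4  67.3 133.1] p [0.582  0.0104 0.2031] az 28.4 pitch 76.0 x [ 0.48  -0.877  0.001] F [-0.1  0.2 -0.6] w 0.0113 0.22349055390805006
crate far 27.76 along 0.7088 right lat -0.3802
[]
[([150, 246, 171, 271], 0.68), ([128, 293, 151, 320], 0.63)]
```

```bash
python3 tilt.py .0115 73 69 65 61 57 53 49 45 41 37 33 30
```

```text
17.7 q [-14.9  21.2  81.4  10.3  67.3 133.2] p [0.5825 0.0105 0.2037] az 28.1 pitch 76.0 x [ 0.48  -0.877  0.003] F [ 0.1  0.  -0. ] w 0.0115 0.2473495714366436
[{"dx":-0.0006,"dy":0.0075,"dz":0.0013,"rx":0.0517,"ry":-0.003,"rz":-0.0008,"fingers":0.0115},{"dx":0.0,"dy":0.0091,"dz":0.0,"rx":0.0698,"ry":0.0,"rz":0.0,"fingers":0.0115},{"dx":0.0,"dy":0.0091,"dz":0.0,"rx":0.0698,"ry":0.0,"rz":0.0,"fingers":0.0115},{"dx":0.0,"dy":0.009,"dz":0.0,"rx":0.0698,"ry":0.0,"rz":0.0,"fingers":0.0115},{"dx":0.0,"dy":0.0091,"dz":0.0,"rx":0.0699,"ry":0.0,"rz":0.0,"fingers":0.0115},{"dx":0.0,"dy":0.0091,"dz":0.0,"rx":0.0698,"ry":0.0,"rz":0.0,"fingers":0.0115},{"dx":0.0,"dy":0.0091,"dz":0.0,"rx":0.0698,"ry":0.0,"rz":0.0,"fingers":0.0115},{"dx":0.0,"dy":0.0091,"dz":0.0,"rx":0.0698,"ry":0.0,"rz":0.0,"fingers":0.0115},{"dx":0.0,"dy":0.009,"dz":0.0,"rx":0.0698,"ry":0.0,"rz":0.0,"fingers":0.0115},{"dx":0.0,"dy":0.0091,"dz":0.0,"rx":0.0698,"ry":0.0,"rz":0.0,"fingers":0.0115},{"dx":0.0,"dy":0.0091,"dz":0.0,"rx":0.0698,"ry":0.0,"rz":0.0,"fingers":0.0115},{"dx":0.0,"dy":0.0068,"dz":-0.0001,"rx":0.0524,"ry":0.0,"rz":0.0,"fingers":0.0115}]
```

>>> {"op": "arm_command", "data": {
  "deltas": [
    {"dx":-0.0006,"dy":0.0075,"dz":0.0013,"rx":0.0517,"ry":-0.003,"rz":-0.0008,"fingers":0.0115},
    {"dx":0,"dy":0.0091,"dz":0,"rx":0.0698,"ry":0,"rz":0,"fingers":0.0115},
    {"dx":0,"dy":0.0091,"dz":0,"rx":0.0698,"ry":0,"rz":0,"fingers":0.0115},
    {"dx":0,"dy":0.009,"dz":0,"rx":0.0698,"ry":0,"rz":0,"fingers":0.0115},
    {"dx":0,"dy":0.0091,"dz":0,"rx":0.0699,"ry":0,"rz":0,"fingers":0.0115},
    {"dx":0,"dy":0.0091,"dz":0,"rx":0.0698,"ry":0,"rz":0,"fingers":0.0115},
    {"dx":0,"dy":0.0091,"dz":0,"rx":0.0698,"ry":0,"rz":0,"fingers":0.0115}
  ]
}}

```text
time_s: 18.4
position: [0.5337, -0.0158, 0.1764]
tool_rot: [[0.481, -0.659, 0.578], [-0.877, -0.363, 0.315], [0.002, -0.658, -0.753]]
ft_force: [-1.0, 1.0, -1.6]
grip_width: 0.0112
gripper_force: 0.7
```

```bash
python3 -c "
from e import *
p=env.get_image('top');crate(p)
s=env.get_image('side')
for i in (p,s):
  print([([int(v) for v in d['box']],round(d['p'],2)) for d in env.look_for('turned_knob_1',i) if d['p']>.25])
";python3 tilt.py .0115 45 41 37 33 29 25 22 19 16 14
```

```text
crate far 28.39 along 0.7085 right lat -0.3798
[([163, 123, 181, 131], 0.67), ([152, 124, 166, 138], 0.59), ([149, 136, 161, 152], 0.49)]
[([130, 280, 152, 294], 0.59), ([150, 246, 172, 270], 0.51)]
18.6 q [-31.2  15.4 107.6  51.2  46.7  86.9] p [ 0.5341 -0.0156  0.1762] az 28.8 pitch 49.1 x [ 0.481 -0.877 -0.   ] F [-1.3  0.5 -1.5] w 0.0115 0.7381615787744522
[{"dx":-0.0002,"dy":0.0092,"dz":0.0,"rx":0.0713,"ry":-0.0002,"rz":-0.0006,"fingers":0.0115},{"dx":0.0,"dy":0.0091,"dz":0.0,"rx":0.0699,"ry":0.0,"rz":0.0,"fingers":0.0115},{"dx":0.0,"dy":0.0091,"dz":0.0,"rx":0.0698,"ry":0.0,"rz":0.0,"fingers":0.0115},{"dx":0.0,"dy":0.0091,"dz":0.0,"rx":0.0698,"ry":0.0,"rz":0.0,"fingers":0.0115},{"dx":0.0,"dy":0.009,"dz":0.0,"rx":0.0698,"ry":0.0,"rz":0.0,"fingers":0.0115},{"dx":0.0,"dy":0.0091,"dz":0.0,"rx":0.0698,"ry":0.0,"rz":0.0,"fingers":0.0115},{"dx":0.0,"dy":0.0068,"dz":0.0,"rx":0.0524,"ry":0.0,"rz":0.0,"fingers":0.0115},{"dx":0.0,"dy":0.0068,"dz":-0.0001,"rx":0.0523,"ry":0.0,"rz":0.0,"fingers":0.0115},{"dx":0.0,"dy":0.0069,"dz":-0.0001,"rx":0.0524,"ry":0.0,"rz":0.0,"fingers":0.0115},{"dx":0.0,"dy":0.0038,"dz":-0.0001,"rx":0.0349,"ry":0.0,"rz":0.0,"fingers":0.0115}]
```

>>> {"op": "arm_command", "data": {
  "deltas": [
    {"dx":-0.0002,"dy":0.0092,"dz":0,"rx":0.0713,"ry":0,"rz":-0.0006,"fingers":0.0115},
    {"dx":0,"dy":0.0091,"dz":0,"rx":0.0699,"ry":0,"rz":0,"fingers":0.0115},
    {"dx":0,"dy":0.0091,"dz":0,"rx":0.0698,"ry":0,"rz":0,"fingers":0.0115},
    {"dx":0,"dy":0.0091,"dz":0,"rx":0.0698,"ry":0,"rz":0,"fingers":0.0115},
    {"dx":0,"dy":0.009,"dz":0,"rx":0.0698,"ry":0,"rz":0,"fingers":0.0115},
    {"dx":0,"dy":0.0091,"dz":0,"rx":0.0698,"ry":0,"rz":0,"fingers":0.0115},
    {"dx":0,"dy":0.0068,"dz":0,"rx":0.0524,"ry":0,"rz":0,"fingers":0.0115},
    {"dx":0,"dy":0.0068,"dz":-0.0001,"rx":0.0523,"ry":0,"rz":0,"fingers":0.0115}
  ]
}}

```text
time_s: 19.4
position: [0.5, -0.0345, 0.1213]
tool_rot: [[0.484, -0.282, 0.829], [-0.875, -0.158, 0.458], [0.002, -0.947, -0.323]]
ft_force: [0.4, -0.3, -2.2]
grip_width: 0.0112
gripper_force: 1.1
```

```bash
python3 -c "
from e import *
p=env.get_image('top');crate(p)
s=env.get_image('side')
for i in (p,s):
  print([([int(v) for v in d['box']],round(d['p'],2)) for d in env.look_for('turned_knob_1',i) if d['p']>.25])
a=cv2.resize(p['color'][88:248,122:262],(490,560),interpolation=cv2.INTER_CUBIC);b=cv2.resize(s['color'][160:360,100:210],(308,560),interpolation=cv2.INTER_CUBIC)
cv2.imwrite('pics/final.png',np.hstack([a,b]))
";python3 tilt.py .0115 16 13 11 9 7.5 6 4.5 3 2 1
```

```text
crate far 28.4 along 0.7084 right lat -0.3802
[([180, 132, 191, 148], 0.72), ([150, 124, 168, 137], 0.71), ([189, 123, 208, 138], 0.63), ([147, 138, 164, 151], 0.47), ([162, 121, 179, 133], 0.42)]
[([133, 281, 153, 294], 0.8), ([149, 249, 172, 269], 0.64), ([129, 294, 148, 319], 0.54)]
19.6 q [-49.2  34.9 129.5  96.2  68.5  16.5] p [ 0.5    -0.0344  0.1214] az 28.9 pitch 19.0 x [ 0.484 -0.875  0.   ] F [-0.2 -0.7 -2. ] w 0.0111 1.048567146062851
[{"dx":-0.0002,"dy":0.0068,"dz":-0.0008,"rx":0.0525,"ry":0.0018,"rz":0.001,"fingers":0.0115},{"dx":0.0,"dy":0.0058,"dz":-0.0002,"rx":0.0524,"ry":0.0,"rz":0.0,"fingers":0.0115},{"dx":0.0,"dy":0.004,"dz":-0.0001,"rx":0.0349,"ry":0.0,"rz":0.0,"fingers":0.0115},{"dx":0.0,"dy":0.0041,"dz":-0.0001,"rx":0.0349,"ry":0.0,"rz":0.0,"fingers":0.0115},{"dx":0.0,"dy":0.0031,"dz":-0.0002,"rx":0.0262,"ry":0.0,"rz":0.0,"fingers":0.0115},{"dx":0.0,"dy":0.0032,"dz":-0.0001,"rx":0.0262,"ry":0.0,"rz":0.0,"fingers":0.0115},{"dx":0.0,"dy":0.0032,"dz":-0.0002,"rx":0.0262,"ry":0.0,"rz":0.0,"fingers":0.0115},{"dx":0.0,"dy":0.0033,"dz":-0.0001,"rx":0.0261,"ry":0.0,"rz":0.0,"fingers":0.0115},{"dx":0.0,"dy":0.0022,"dz":-0.0001,"rx":0.0175,"ry":0.0,"rz":0.0,"fingers":0.0115},{"dx":0.0,"dy":0.0022,"dz":-0.0001,"rx":0.0174,"ry":0.0,"rz":0.0,"fingers":0.0115}]
```

View pics/final.png

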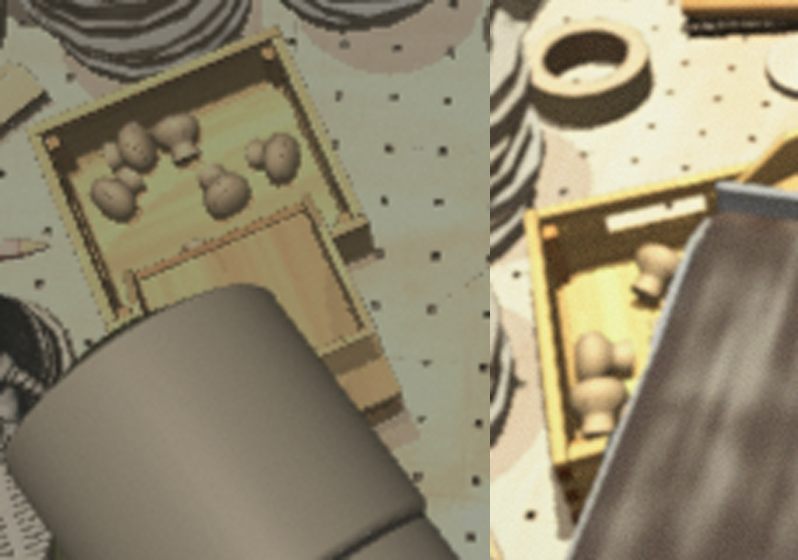

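The picture shows five knobs in the crate, with the spout and arm hiding the rest; the tray floor that is visible is empty. I'll lower fully, then check for the sixth.

>>> {"op": "arm_command", "data": {
  "deltas": [
    {"dx":-0.0002,"dy":0.0068,"dz":-0.0008,"rx":0.0525,"ry":0.0018,"rz":0.001,"fingers":0.0115},
    {"dx":0,"dy":0.0058,"dz":-0.0002,"rx":0.0524,"ry":0,"rz":0,"fingers":0.0115},
    {"dx":0,"dy":0.004,"dz":-0.0001,"rx":0.0349,"ry":0,"rz":0,"fingers":0.0115},
    {"dx":0,"dy":0.0041,"dz":-0.0001,"rx":0.0349,"ry":0,"rz":0,"fingers":0.0115},
    {"dx":0,"dy":0.0031,"dz":-0.0002,"rx":0.0262,"ry":0,"rz":0,"fingers":0.0115},
    {"dx":0,"dy":0.0032,"dz":-0.0001,"rx":0.0262,"ry":0,"rz":0,"fingers":0.0115},
    {"dx":0,"dy":0.0032,"dz":-0.0002,"rx":0.0262,"ry":0,"rz":0,"fingers":0.0115},
    {"dx":0,"dy":0.0033,"dz":-0.0001,"rx":0.0261,"ry":0,"rz":0,"fingers":0.0115}
  ]
}}

```text
time_s: 20.4
position: [0.4922, -0.038, 0.0898]
tool_rot: [[0.483, -0.042, 0.875], [-0.876, -0.026, 0.482], [0.003, -0.999, -0.05]]
ft_force: [-2.4, -1.1, -0.0]
grip_width: 0.0119
gripper_force: 2.5
```

```bash
python3 tilt.py .0115 2 1 0
```

```text
20.4 q [-53.4  55.4 132.9  98.1  88.3  -8.4] p [ 0.4922 -0.038   0.0898] az 28.9 pitch 2.8 x [ 0.483 -0.876  0.003] F [-2.4 -1.1 -0. ] w 0.0119 2.4529704626183957
[{"dx":0.0003,"dy":0.0029,"dz":-0.0003,"rx":0.0147,"ry":0.0014,"rz":0.0029,"fingers":0.0115},{"dx":0.0,"dy":0.0022,"dz":-0.0001,"rx":0.0175,"ry":0.0,"rz":0.0,"fingers":0.0115},{"dx":0.0,"dy":0.0023,"dz":-0.0001,"rx":0.0174,"ry":0.0,"rz":0.0,"fingers":0.0115}]
```

>>> {"op": "arm_command", "data": {
  "deltas": [
    {"dx":0.0003,"dy":0.0029,"dz":-0.0003,"rx":0.0147,"ry":0.0014,"rz":0.0029,"fingers":0.0115},
    {"dx":0,"dy":0.0022,"dz":-0.0001,"rx":0.0175,"ry":0,"rz":0,"fingers":0.0115}
  ]
}}

```text
time_s: 20.6
position: [0.4916, -0.0387, 0.0846]
tool_rot: [[0.481, -0.016, 0.877], [-0.877, -0.008, 0.481], [-0.001, -1.0, -0.017]]
ft_force: [-2.9, -1.6, 1.2]
grip_width: 0.0115
gripper_force: 3.0
```

>>> {"op": "arm_command", "data": {
  "deltas": [
    {"dx":0,"dy":0.0022,"dz":-0.0001,"rx":0.0174,"ry":0,"rz":0,"fingers":0.0115},
    {"dx":0,"dy":0,"dz":0,"rx":0,"ry":0,"rz":0,"fingers":0.0115}
  ]
}}

```text
time_s: 20.8
position: [0.4913, -0.0389, 0.0816]
tool_rot: [[0.48, -0.002, 0.877], [-0.877, 0.002, 0.48], [-0.003, -1.0, -0.001]]
ft_force: [-0.7, -0.9, -1.6]
grip_width: 0.0115
gripper_force: 0.0
```

```bash
python3 -c "
from e import *
st();print(env.observe()['wrist_torque'])
p=env.get_image('top');crate(p)
w=env.get_image('wrist');cv2.imwrite('pics/w7.png',w['color'])
for i in (w,):
  print([([int(v) for v in d['box']],round(d['p'],2)) for d in env.look_for('turned_knob_1',i)][:6],env.tip_of('tray_ledge',i)[:1])
tray(p,env.observe()['position'],28.8)
"
```

```text
20.8 q [-53.7  59.4 132.7  97.5  91.5 -11.8] p [ 0.4913 -0.0389  0.0816] az 28.7 pitch 0.1 x [ 0.48  -0.877 -0.003] F [-0.7 -0.9 -1.6] w 0.0115 0.0
[-0.25501006  0.44178981  0.0219215 ]
crate far 28.44 along 0.7085 right lat -0.3802
[([170, 91, 412, 327], 0.37)] [{'location': [262.4, 270.5], 'p': 0.6}]
rear wall 28.21 along 0.4132
```

>>> {"op": "arm_command", "data": {
  "deltas": [
    {"dx":0,"dy":0,"dz":0,"rx":0,"ry":0,"rz":0,"fingers":0.04},
    {"dx":0,"dy":0,"dz":0,"rx":0,"ry":0,"rz":0,"fingers":0.04},
    {"dx":0,"dy":0,"dz":0,"rx":0,"ry":0,"rz":0,"fingers":0.04},
    {"dx":0,"dy":0,"dz":-0.015,"rx":0,"ry":0,"rz":0,"fingers":0.04},
    {"dx":0,"dy":0,"dz":-0.025,"rx":0,"ry":0,"rz":0,"fingers":0.04},
    {"dx":0,"dy":0,"dz":-0.025,"rx":0,"ry":0,"rz":0,"fingers":0.04},
    {"dx":0,"dy":-0.01,"dz":-0.015,"rx":0,"ry":0,"rz":0,"fingers":0.04},
    {"dx":0.01,"dy":-0.03,"dz":0,"rx":0,"ry":0,"rz":0,"fingers":0.04},
    {"dx":0.02,"dy":-0.03,"dz":0,"rx":0,"ry":0,"rz":0,"fingers":0.04}
  ]
}}

```text
time_s: 21.9
position: [0.4352, -0.1044, 0.1525]
tool_rot: [[0.478, -0.005, 0.879], [-0.878, 0.008, 0.478], [-0.009, -1.0, -0.0]]
ft_force: [0.7, -1.0, -1.1]
grip_width: 0.0401
gripper_force: 0.0
```

```bash
python3 -c "
from e import *
st()
p=env.get_image('top');crate(p);s=env.get_image('side');w=env.get_image('wrist')
for i in (p,s,w):
  print([([int(v) for v in d['box']],round(d['p'],2)) for d in env.look_for('turned_knob_1',i) if d['p']>.2])
for q in ['tray_ledge','tray_hook','crate_rim','brush','small_round']:print(q,[(d['location'],d['p']) for d in env.tip_of(q,p)[:1]])
tray(p,(.4913,-.0389),28.8)
"
```

```text
21.9 q [-69.8  45.8 133.6  81.7  90.1   1.1] p [ 0.4352 -0.1044  0.1525] az 28.5 pitch 0.0 x [ 0.478 -0.878 -0.009] F [ 0.7 -1.  -1.1] w 0.0401 0.0
crate far 28.39 along 0.7085 right lat -0.3802
[([147, 138, 161, 151], 0.7), ([177, 134, 194, 147], 0.7), ([152, 126, 166, 136], 0.65), ([192, 126, 208, 138], 0.61), ([161, 121, 181, 136], 0.59)]
[([132, 279, 154, 295], 0.72), ([148, 248, 171, 268], 0.7), ([131, 295, 149, 319], 0.67)]
[]
tray_ledge [([213.0, 219.8], 0.77)]
tray_hook [([186.4, 165.2], 0.78)]
crate_rim [([189.4, 167.5], 0.7)]
brush [([326.5, 159.1], 0.76)]
small_round [([303.8, 164.1], 0.92)]
rear wall 28.25 along 0.4130
```

```bash
python3 -c "
from h import *
plan([([.44,-.10,.40],Rh(28.8,40,-1),8,.04),([.64,.02,.40],Rh(28.8,85,-1),8,.04)],dp=3)
"
```

```text
[{"dx":0.0,"dy":-0.031,"dz":0.001,"rx":-0.087,"ry":0.0,"rz":-0.001,"fingers":0.04},{"dx":-0.001,"dy":-0.031,"dz":-0.002,"rx":-0.087,"ry":0.0,"rz":0.0,"fingers":0.04},{"dx":0.0,"dy":-0.031,"dz":-0.005,"rx":-0.087,"ry":0.0,"rz":-0.001,"fingers":0.04},{"dx":0.0,"dy":-0.03,"dz":-0.007,"rx":-0.088,"ry":0.0,"rz":-0.001,"fingers":0.04},{"dx":0.0,"dy":-0.029,"dz":-0.01,"rx":-0.087,"ry":-0.001,"rz":-0.001,"fingers":0.04},{"dx":0.0,"dy":-0.029,"dz":-0.013,"rx":-0.087,"ry":0.0,"rz":0.0,"fingers":0.04},{"dx":-0.001,"dy":-0.027,"dz":-0.015,"rx":-0.087,"ry":0.0,"rz":-0.001,"fingers":0.04},{"dx":0.0,"dy":-0.026,"dz":-0.017,"rx":-0.087,"ry":0.0,"rz":-0.001,"fingers":0.04},{"dx":-0.001,"dy":-0.019,"dz":0.022,"rx":-0.098,"ry":0.0,"rz":0.0,"fingers":0.04},{"dx":-0.001,"dy":-0.021,"dz":0.021,"rx":-0.098,"ry":0.0,"rz":0.0,"fingers":0.04},{"dx":-0.001,"dy":-0.022,"dz":0.018,"rx":-0.099,"ry":0.0,"rz":0.0,"fingers":0.04},{"dx":-0.001,"dy":-0.025,"dz":0.016,"rx":-0.098,"ry":0.0,"rz":0.0,"fingers":0.04}]
[{"dx":-0.001,"dy":-0.025,"dz":0.013,"rx":-0.098,"ry":0.0,"rz":0.0,"fingers":0.04},{"dx":-0.001,"dy":-0.028,"dz":0.011,"rx":-0.098,"ry":0.0,"rz":0.0,"fingers":0.04},{"dx":-0.001,"dy":-0.027,"dz":0.008,"rx":-0.098,"ry":0.0,"rz":0.0,"fingers":0.04},{"dx":-0.001,"dy":-0.029,"dz":0.006,"rx":-0.099,"ry":0.0,"rz":0.0,"fingers":0.04}]
```

>>> {"op": "arm_command", "data": {
  "deltas": [
    {"dx":0.0,"dy":-0.031,"dz":0.001,"rx":-0.087,"ry":0.0,"rz":-0.001,"fingers":0.04},
    {"dx":-0.001,"dy":-0.031,"dz":-0.002,"rx":-0.087,"ry":0.0,"rz":0.0,"fingers":0.04},
    {"dx":0.0,"dy":-0.031,"dz":-0.005,"rx":-0.087,"ry":0.0,"rz":-0.001,"fingers":0.04},
    {"dx":0.0,"dy":-0.03,"dz":-0.007,"rx":-0.088,"ry":0.0,"rz":-0.001,"fingers":0.04},
    {"dx":0.0,"dy":-0.029,"dz":-0.01,"rx":-0.087,"ry":-0.001,"rz":-0.001,"fingers":0.04},
    {"dx":0.0,"dy":-0.029,"dz":-0.013,"rx":-0.087,"ry":0.0,"rz":0.0,"fingers":0.04},
    {"dx":-0.001,"dy":-0.027,"dz":-0.015,"rx":-0.087,"ry":0.0,"rz":-0.001,"fingers":0.04},
    {"dx":0.0,"dy":-0.026,"dz":-0.017,"rx":-0.087,"ry":0.0,"rz":-0.001,"fingers":0.04},
    {"dx":-0.001,"dy":-0.019,"dz":0.022,"rx":-0.098,"ry":0.0,"rz":0.0,"fingers":0.04},
    {"dx":-0.001,"dy":-0.021,"dz":0.021,"rx":-0.098,"ry":0.0,"rz":0.0,"fingers":0.04},
    {"dx":-0.001,"dy":-0.022,"dz":0.018,"rx":-0.099,"ry":0.0,"rz":0.0,"fingers":0.04},
    {"dx":-0.001,"dy":-0.025,"dz":0.016,"rx":-0.098,"ry":0.0,"rz":0.0,"fingers":0.04}
  ]
}}

```text
time_s: 23.65
position: [0.5365, -0.0409, 0.3934]
tool_rot: [[0.485, -0.767, 0.421], [-0.874, -0.426, 0.232], [0.002, -0.48, -0.877]]
ft_force: [-0.1, -1.3, 0.1]
grip_width: 0.0399
gripper_force: 0.0
```

>>> {"op": "arm_command", "data": {
  "deltas": [
    {"dx":-0.001,"dy":-0.025,"dz":0.013,"rx":-0.098,"ry":0.0,"rz":0.0,"fingers":0.04},
    {"dx":-0.001,"dy":-0.028,"dz":0.011,"rx":-0.098,"ry":0.0,"rz":0.0,"fingers":0.04},
    {"dx":-0.001,"dy":-0.027,"dz":0.008,"rx":-0.098,"ry":0.0,"rz":0.0,"fingers":0.04},
    {"dx":-0.001,"dy":-0.029,"dz":0.006,"rx":-0.099,"ry":0.0,"rz":0.0,"fingers":0.04}
  ]
}}

```text
time_s: 24.05
position: [0.6359, 0.019, 0.3957]
tool_rot: [[0.485, -0.869, 0.094], [-0.874, -0.483, 0.051], [0.001, -0.107, -0.994]]
ft_force: [0.2, -2.0, 0.2]
grip_width: 0.0395
gripper_force: 0.0
```

```bash
python3 -c "
from e import *
st()
w=env.get_image('wrist');cv2.imwrite('pics/w8.png',w['color'])
K=w['camera_matrix']
for d in env.look_for('turned_knob_1',w):
  if d['p']<.2: continue
  b=d['box'];m=np.array([(b[0]+b[2])/2,(b[1]+b[3])/2]);q=(m-K[:2,2])/K[0,0];th=np.linalg.norm(q);q=q/th*np.sin(th)
  r=w['orientation']@np.array([q[0],-q[1],-np.cos(th)])
  X=w['eye']+r*(.028-w['eye'][2])/r[2];rel=X[:2]-[.6032,.0217]
  print([int(v) for v in b],round(d['p'],2),'from rim, lat',(rel@c).round(3),(rel@n).round(3))
for q in ['tray_ledge','tray_hook','crate_rim']:print(q,[(d['location'],d['p']) for d in env.tip_of(q,w)[:1]])
"
```

```text
24.05 q [-10.5  26.2  41.3   4.  107.7 141.8] p [0.6359 0.019  0.3957] az 28.3 pitch 83.9 x [ 0.485 -0.874  0.001] F [ 0.2 -2.   0.2] w 0.0395 0.0
[225, 104, 251, 129] 0.91 from rim, lat 0.096 -0.067
[203, 162, 219, 185] 0.72 from rim, lat 0.144 0.034
[203, 142, 223, 168] 0.67 from rim, lat 0.141 0.0
[260, 161, 276, 184] 0.62 from rim, lat 0.042 0.03
[227, 134, 253, 156] 0.62 from rim, lat 0.092 -0.018
[214, 177, 239, 196] 0.61 from rim, lat 0.116 0.058
tray_ledge [([387.6, 166.1], 0.97)]
tray_hook [([294.9, 164.3], 0.66)]
crate_rim []
```

```bash
python3 -c "
from e import *
w=env.get_image('wrist');t=env.get_image('top')
K=w['camera_matrix'];q=(np.array(env.tip_of('tray_ledge',w)[0]['location'])-K[:2,2])/K[0,0];th=np.linalg.norm(q);q=q/th*np.sin(th);r=w['orientation']@np.array([q[0],-q[1],-np.cos(th)])
for z in(.078,.088):print((w['eye']+r*(z-w['eye'][2])/r[2]).round(4))
crate(t);tray(t,(.4913,-.0389),28.8);st()
for q in['brush','small_round','tray_ledge']:print(q,[(d['location'],d['p']) for d in env.tip_of(q,t)[:1]])
"
```

```text
[ 0.4671 -0.0509  0.078 ]
[ 0.4712 -0.0509  0.088 ]
crate far 30.86 along 0.7069 right lat -0.3802
rear wall 28.36 along 0.4131
24.45 q [-10.8  25.8  41.7   4.2 107.4 141.7] p [0.6342 0.0173 0.3974] az 27.8 pitch 83.5 x [ 0.485 -0.875  0.002] F [ 0.2  0.1 -0. ] w 0.0401 0.0
brush [([326.5, 158.5], 0.72)]
small_round [([301.0, 158.9], 0.76)]
tray_ledge [([211.8, 219.5], 0.8)]
```

```bash
python3 -c "
from rig import env
print(env.close_job())"
```

```text
the job is handed in; nothing more can be done
None
```

I handed in the job at about 24.5 s: all six knobs are in the crate, the empty tray is lowered back onto the bench and released about 3 mm back from the crate wall, and the crate shifted only about 1.5 mm when the tray butted against it; the result of the judging was not shown.

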